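# Depth-check a blind bore and set the pointer

### The job

Check the depth of the bore in the aluminium housing: take the depth rod (blue head) out of its stand and slide it into the slanted bore, lowering it gently rather than dropping it, until it bottoms, and leave it there. Then slide the red pointer up its scale until the needle is level with the top of the rod's blue head, so that the exposed length can be read off, and let go. Leave the orange pin and everything else where they are.

Things in the scene. Friction and masses are not known exactly. Their poses are not given: they have to be found in the camera images.
- rod_mid (a point): Centre of the loose 125 mm depth rod. Polished steel shank 12 mm in diameter, 95 mm long, foot tapered to 7 mm over its last 6 mm; on top a blue cylindrical head 18 mm in diameter, 30 mm long. About 110 g, slides easily in the bore. z axis from foot to head; x, y have no meaning (round). Starts upright in one hole of the grey stand, foot about 8 mm above the table.
- rod_top (a point): Centre of the flat top face of the rod's blue head, 62.5 mm above rod_mid along the rod; z axis along the rod, out of the head.
- rod: The same rod; origin at the centre of its foot, 62.5 mm below rod_mid; z axis from foot to head.
- stand: Fixed grey plastic stand, 55 (x) x 125 (y) x 50 mm high, origin at the centre of its underside. Two upright holes 13.6 mm wide and 42 mm deep at x = 0, y = +35 and -35 mm hold the depth rod and the orange pin, either way round.
- pin_mid (a point): Centre of the check pin: steel, 12 mm in diameter, orange head 18 mm in diameter, 105 mm long over all. It stands in the other hole of the stand, its axis 70 mm from the rod's, and is to be left there. Loose.
- housing: Aluminium housing under test, 64 (x) x 60 (y) x 85 mm (z), fixed so that its z axis leans 30 degrees from vertical towards its front, roughly towards the robot (heading varies). Origin: centre of the bore mouth in its flat top face, 105 mm above the table. z: out of the bore along its axis; x: away from the front, rising 30 degrees; y: level. It ends at z = -85 mm.
- bore_mouth (a point): Same point and axes as housing: mouth of the round blind bore, 14 mm in diameter (1 mm free all round the rod, nearly square edge), running along -z. Its depth differs from start to start, 38 to 64 mm, so 61 to 87 mm of the rod, measured along it, stays exposed. The floor is solid.
- scale_top (a point): Top end, on the middle, of the fixed white scale bar with black marks, 28 mm wide (housing y) and 4 mm thick (housing x); in the housing frame at x = 56, y = 75, z = 117 mm. The bar runs from here along the housing's -z, parallel to the bore, down past the top face.
- pointer (a joint): Slide of the red pointer along the scale, m, 0 to 0.09, growing as it moves along the housing's +z (up). At 0 the needle is 10 mm above the housing's top face (z = 10 mm in the housing's frame). It stays where it is left; it takes about 3 to 4 N to slide.
- needle_tip (a point): Tip of the red pointer's needle (a flat red bar 6 x 3 mm that reaches from the pointer's fin towards the bore), at half its 3 mm thickness; in the housing's frame at x = -2, y = 20 mm. Its axes are the housing's.
- pointer_grip (a point): Where to take the pointer: red fin, 12 mm thick (housing y), 24 mm wide (x), 50 mm high (z). The point is on its middle plane, 15 mm below its top, 30 mm above the needle line; housing frame x = -10, y = 75 mm; axes as the housing. Needle (towards the bore) and a 10 mm wide arm (back to the scale) join it 25 mm or more below this point.
- screwdriver: Loose screwdriver, 190 mm, lying on the bench. Bystander.
- bottle: Loose closed blue plastic bottle, 44 mm wide, 110 mm high, origin under its centre. Bystander.
- board: Loose blue circuit board, 75 x 110 mm, lying flat. Bystander.
- mouse: Loose black computer mouse, about 75 x 60 x 30 mm. Bystander.
- reel: Loose component reel, 90 mm in diameter, 14 mm high, lying flat. Bystander.

How it is judged:
On the way, in this order (a step that is already met when the one before it is completed fails the run):
1. the depth rod is in the bore, in line with it, and at rest (x of rod_top in the frame of housing between -0.015 and 0.015 m and y of rod_top in the frame of housing between -0.015 and 0.015 m and z of rod_top in the frame of housing between 0.054 and 0.092 m and angle between the z axis of rod_top and the z axis of housing, either way round below 0.12 rad and linear speed of rod below 0.02 m/s), for 0.2 s.
2. the needle is level with the top of the rod, the rod still home (all of step 1 and z of needle_tip in the frame of rod_top between -0.003 and 0.003 m), for 0.2 s.
At the end, for the whole second after the job is handed in: The depth rod stands in the bore, in line with it (within about 7 degrees), resting on the bore's floor and still; the pointer is at rest with its needle within 3 mm of the level of the rod's top, measured along the rod; both are let go (all of step 2 and velocity of joint pointer between -0.005 and 0.005 m/s); the robot touches nothing.
It fails at once if the depth rod is dropped: faster than 0.35 m/s while its foot is inside the bore (linear speed of rod above 0.35 m/s and z of rod in the frame of housing between -0.07 and -0.005 m and distance between rod and housing below 0.075 m).
It fails at once if the orange pin is moved by more than 20 mm (distance of pin_mid from where it was at the start of the episode above 0.02 m).
It fails at once if the screwdriver, bottle, circuit board, mouse or reel is moved by more than 30 mm (distance of any of screwdriver, bottle, board, mouse, reel from where it was at the start of the episode above 0.03 m).
It also fails if it takes over 58 s, if anything falls off the work surface, if the arm or the gripper's body presses on something with over 40 N, if the wrist force passes 120 N, or if a joint passes its speed limit or range.

### The arm

A 7-joint arm with a two-finger parallel gripper is mounted at the origin on the work surface. World frame = base frame: x ahead of the robot, y to its left, z up, the work surface at z = 0. Lengths are in m, angles in rad, forces in N, time in s.
With the tool pointing down it reaches from about 0.4 to 0.85 m from the base axis. Payload 10.4 kg.
Tool frame: the origin (TCP) lies on the mounting face of the last link; the fingertips stand r.tips_ahead ahead of it and the grasp point (between the pads) lies 164 mm ahead of it (r.tips_ahead is the distance from the TCP to the fingertips, in m); z points along the fingers, y is the line along which they close (so a half turn about z gives the same grasp; the last joint's range is limited). The gripper opens to 87 mm and grips with 3 to 60 N. Pads are 19 mm wide; open, the fingers measure 117 mm over their backs; the gripper's body (75 mm by 190 mm) begins 51 mm behind the grasp point.
Start: joints at [-1.147, 0.332, -0.065, 1.46, 0.022, 1.35, -0.088], TCP at [0.27, 0.564, 0.405] pointing down, gripper open.
Joint ranges: [-2.6, 2.6], [-0.5, 2.12], [-1.47, 1.34], [0.16, 2.42], [-1.27, 4.41], [0.06, 2.06], [-2.6, 2.6]. Speed limits (rad/s): [2.22, 2.22, 2.79, 2.79, 3.14, 3.14, 3.14].

### API

Orientations are given as a unit quaternion [x, y, z, w].
In Python, from bench import telemetry, imaging, job, r gives the robot as it stands.
- The arm moves only by the tool move_arm, never from a script. Its argument "steps" is a list of rows, each an object of numbers: "dx", "dy", "dz": the shift along the tool's x, y, z in cm; "spin": the turn about the tool's z in rad. In form: [{"dx": .., "dy": .., "dz": .., "spin": ..}, ...]. A call has 1 to 12 rows; each row shifts and turns the commanded pose from where the row before left it, along the tool's axes as they then stand; what a row does not reach is not made up. A row lasts 1/10 s, in which the tool goes at most 50 mm and 8.59 degrees, less where a joint would pass 70% of its speed; a pose out of reach is approached as far as the arm can. A call with a gripper value outside its range is refused whole. "claw" is the finger opening in cm, from 0 to 8.7, set as the call begins (left out, the last holds). The fingers move at their own pace and stop on an object; "squeeze" is the grip in N (left out, the last holds). Time passes only in rows, so rows that do not move let the fingers close. It gives the time, the measured TCP pose, the force, the opening and the grip force at its end, in the units of the state.
- telemetry.read_state(): the state, without advancing time (a new reading comes with each control period).
- imaging.camera(name): name is "side" or "top"; returns a dict with "img" (480x640x3 uint8, red, green, blue), "camera_matrix" (3x3 intrinsics, pixels), "R" (3x3) and "t" (3): a world point X has camera coordinates R X + t. Camera axes: x right, y down, z forward; pixel columns grow to the right and rows downward; lengths in m; the calibration is good to about 2 mm. A picture is of the moment at which its call begins. There is no depth.
- job.close_job(): hands the job in; it is judged then, once.
The state is a dict: "time": time; "joint_positions": joint angles; "joint_vel": joint speeds; "joint_torque": joint torques, N m; "ee_pos": TCP position; "eef_rot": TCP orientation; "ft_force": force on the tool from outside, world axes, zero at the start; "torque": the same for the moment, N m; "width": finger opening in m; "grip_force": force on a finger pad.
Only numpy, scipy, OpenCV 4.12 (cv2) and the standard library are available. Lean on these libraries where they do the work, as an engineer would, in place of code of your own. Each camera call takes 0.05 s, during which the arm holds its last target. There are 200 camera calls.

## Working session

There is one attempt and no reset: what is moved stays moved. The work goes in short steps, Python scripts to look and compute and a tool call to move; the robot and the scene stay as the last step left them, time stands still between calls to the robot, and variables do not carry over. Pictures are saved under pics/ and viewed, at most 10 in all, crops included, and the job is handed in when it is done.

Besides the shell and the picture viewer there is one more tool, called after "Call:" as name(argument=value, ...), one argument or row to a line, values as JSON. move_arm: Moves the arm, as the interface text tells. Its arguments: {"type":"object","properties":{"steps":{"type":"array","items":{"type":"object","properties":{"dx":{"type":"number"},"dy":{"type":"number"},"dz":{"type":"number"},"spin":{"type":"number"}}}},"claw":{"type":"number"},"squeeze":{"type":"number"}},"required":["steps"]}

```bash
mkdir -p pics; ls
python3 - <<'E'
from bench import telemetry, imaging, job, r
import cv2
print(r.tips_ahead, telemetry.read_state())
for n in("side","top"):
    c=imaging.camera(n); cv2.imwrite(f"pics/{n}0.png",c["img"][:,:,::-1]); print(c["camera_matrix"],c["R"],c["t"])
E
```

```text
pics
0.1822 {'time': 0.0, 'joint_positions': array([-1.14658468,  0.33282985, -0.06472625,  1.46101489,  0.02161576,
        1.34991053, -0.08851283]), 'joint_vel': array([ 7.24550201e-04,  4.96570380e-04, -3.46733356e-04,  5.74385897e-04,
       -2.13650794e-04,  2.44293351e-03,  5.08975162e-05]), 'joint_torque': array([ 2.02211654e-04, -6.23255253e+01,  2.45370035e-02, -3.89890409e+01,
       -6.14008773e-02,  3.98524571e-02,  2.25814460e-04]), 'ee_pos': array([0.26997482, 0.5635082 , 0.40394494]), 'eef_rot': array([ 2.21533504e-01,  9.75152485e-01, -7.22626877e-04, -1.23572288e-04]), 'ft_force': array([ 0.5949256 , -0.11220831, -0.31538292]), 'torque': array([ 0.03615058,  0.03092495, -0.02748331]), 'grip_force': 0.0, 'width': 0.08696565594408465}
[[511.89243028   0.         319.06736217]
 [  0.         511.89243028 245.24576183]
 [  0.           0.           1.        ]] [[ 0.82284943 -0.56818293  0.00932607]
 [-0.3639799  -0.53958135 -0.75919075]
 [ 0.4363914   0.62130517 -0.65080137]] [-0.4430491   0.32468659  1.23449096]
[[522.84370314   0.         318.64810805]
 [  0.         522.84370314 247.10953656]
 [  0.           0.           1.        ]] [[-0.01576658 -0.99987306  0.00229757]
 [-0.99188273  0.01535054 -0.12622605]
 [ 0.12617476 -0.00426907 -0.99199884]] [0.02235318 0.55688492 1.39820076]
```

View pics/side0.png

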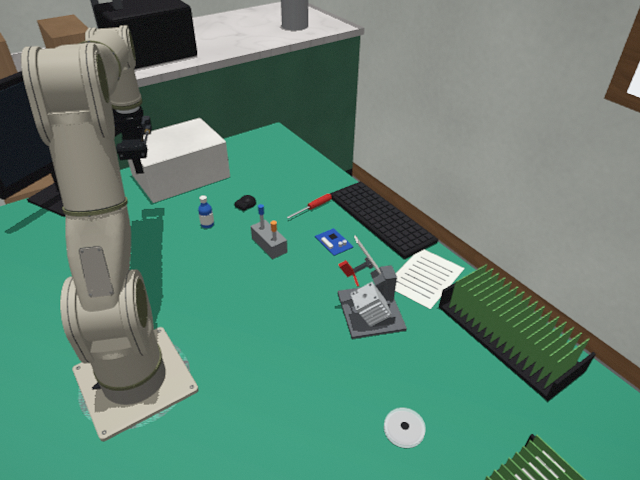

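View pics/top0.png

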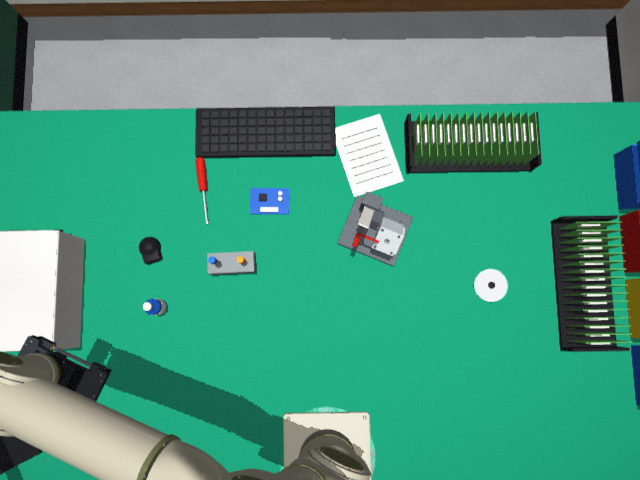

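The side view shows the rod's blue head at (261,210), the orange pin at (273,227), the housing at about (370,300) and the red pointer at (347,268). In the top view the blue head is at (212,261), the orange pin at (240,260) and the housing at about (388,238).

Run:
```python
import cv2,numpy as np
a=cv2.imread("pics/side0.png")[225:345,325:415]; b=cv2.imread("pics/top0.png")[185:275,330:420]
f=lambda i:cv2.resize(i,None,fx=5,fy=5,interpolation=cv2.INTER_CUBIC)[:600]
A=f(a)[:, :400]; 
A=cv2.resize(a,(400,533),interpolation=cv2.INTER_CUBIC);B=cv2.resize(b,(400,400),interpolation=cv2.INTER_CUBIC)
o=np.zeros((533,800,3),np.uint8);o[:,:400]=A;o[:400,400:]=B
cv2.imwrite("pics/crop0.png",o)
```

```text
(no output)
```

View pics/crop0.png

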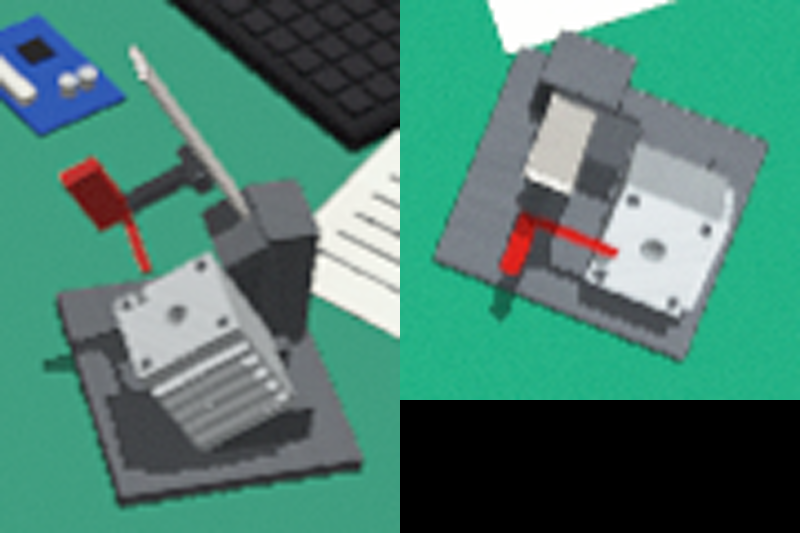

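Crop scale is 4.44. The bore mouth is at side (364.4,295.3) and top (386.8,240.7), with four screws around it on the top face. The base plate's front edge runs at about 22° in the top image. The red fin sits to the left of the bore.

```bash
cat > h.py <<'E'
import numpy as np,cv2
from bench import telemetry, imaging
from scipy.spatial.transform import Rotation as Rot
def ray(c,p):
    d=c["R"].T@np.linalg.solve(c["camera_matrix"],[p[0],p[1],1]); return -c["R"].T@c["t"],d/np.linalg.norm(d)
def tri(rs):
    A=sum(np.eye(3)-np.outer(d,d) for o,d in rs);b=sum((np.eye(3)-np.outer(d,d))@o for o,d in rs)
    X=np.linalg.solve(A,b);return X,max(np.linalg.norm(np.cross(X-o,d)) for o,d in rs)
def onz(r,z): o,d=r;return o+d*(z-o[2])/d[2]
def proj(c,X): p=c["camera_matrix"]@(c["R"]@X+c["t"]);return p[:2]/p[2]
def blob(c,col,box,mn=4):
    x0,y0,x1,y1=box;i=c["img"][y0:y1,x0:x1].astype(int);R,G,B=i[...,0],i[...,1],i[...,2]
    m={"blue":(B>R+35)&(B>G+30),"orange":(R>G+30)&(G>B+30),"red":(R>G+60)&(R>B+60)}[col].astype(np.uint8)
    n,l,s,ce=cv2.connectedComponentsWithStats(m);k=1+np.argmax(s[1:,4]);ys,xs=np.where(l==k)
    return ce[k]+[x0,y0],s[k],np.c_[xs+x0,ys+y0]
E
python3 - <<'E'
from h import *
S,T=imaging.camera("side"),imaging.camera("top")
for col,sb,tb in(("blue",(252,198,270,222),(203,252,222,270)),("orange",(264,214,284,240),(230,250,252,272)),("red",(335,258,365,290),(345,228,385,260))):
    a,b=blob(S,col,sb),blob(T,col,tb); print(col,a[0],a[1],b[0],b[1],tri([ray(S,a[0]),ray(T,b[0])]), onz(ray(T,b[0]),.118))
def dark(c,p,w=3):
    x,y=np.round(p).astype(int);g=cv2.cvtColor(c["img"],cv2.COLOR_RGB2GRAY)[y-w:y+w+1,x-w:x+w+1].astype(float)
    d=np.clip(np.percentile(g,60)-g-8,0,None);yy,xx=np.mgrid[-w:w+1,-w:w+1];return np.array([x+(d*xx).sum()/d.sum(),y+(d*yy).sum()/d.sum()])
f=lambda x,y,ox:np.array([(x-ox+.5)/4.444-.5,(y+.5)/4.444-.5])
P={}
# bore, back-left, back-right?, ...: side / top crop clicks
for n,s,t in(("bore",(177,314),(654,249)),("L-back?",(201,266),(707,230)),("a",(126,303),(634,200)),("b",(146,363),(600,275)),("c",(221,322),(673,302))):
    s=f(*s,0)+[325,225];t=f(*t,400)+[330,185];ds,dt=dark(S,s),dark(T,t)
    print(n,s,ds,t,dt,onz(ray(T,t),.105))
    P[n]=(ds,dt)
print("bore",tri([ray(S,P["bore"][0]),ray(T,P["bore"][1])]),onz(ray(S,P["bore"][0]),.105),onz(ray(T,P["bore"][1]),.105))
E
```

```text
blue [260.53191489 208.82978723] [ 6  6  6 11 47] [211.96610169 259.72881356] [ 5  4  9  8 59] (array([0.51840608, 0.28821975, 0.12053477]), np.float64(0.0005730321779417202)) [0.51816269 0.28898685 0.118     ]
orange [273.3  225.48] [ 7  7  6 11 50] [240.21276596 259.23404255] [ 7  6  8  7 47] (array([0.52083779, 0.21858205, 0.10045402]), np.float64(0.000744123001815478)) [0.51831426 0.21634524 0.118     ]
red [347.72368421 269.92763158] [  4   3  20  25 152] [362.10833333 239.08333333] [  7   5  27  14 120] (array([ 0.56164782, -0.09617654,  0.14265091]), np.float64(0.0008016016428507633)) [ 0.56583648 -0.09877143  0.118     ]
bore [364.44149415 295.26957696] [364.34606987 295.17358079] [386.76822682 240.64311431] [386.72215863 240.53262469] [ 0.56256762 -0.16423325  0.105     ]
L-back? [369.8420342  284.46849685] [369.78540449 282.51800867] [398.69441944 236.36768677] [398.9129902  235.60539216] [ 0.57336954 -0.19578935  0.105     ]
a [352.96534653 292.79432943] [352.09148465 291.66888256] [382.26777678 229.6170117 ] [381.24476509 228.83653   ] [ 0.59189585 -0.15338326  0.105     ]
b [357.46579658 306.29567957] [356.59847522 307.57687421] [374.6170117  246.49369937] [373.67455709 246.28822391] [ 0.54765606 -0.13203767  0.105     ]
c [374.34248425 297.06975698] [375.37414966 298.1414966 ] [391.04365437 252.56930693] [390.66742493 254.84349409] [ 0.53104486 -0.17436067  0.105     ]
bore (array([ 0.56343549, -0.1644246 ,  0.1060298 ]), np.float64(0.0008277045599593863)) [ 0.56490515 -0.16399898  0.105     ] [ 0.56286077 -0.16412228  0.105     ]
```

```bash
cat >> h.py <<'E'
def Hrot(yaw): return Rot.from_euler("zy",[yaw,-np.pi/6]).as_matrix()
E
python3 - <<'E'
from h import *
from scipy.optimize import least_squares
S,T=imaging.camera("side"),imaging.camera("top")
f=lambda p,ox,o:np.array([(p[0]-ox+.5)/4.444-.5,(p[1]+.5)/4.444-.5])+o
obs=[((0,0),(177,314),(654,249)),((1,1),(201,266),(634,200)),((1,-1),(221,322),(707,230)),((-1,1),(126,303),(600,275)),((-1,-1),(146,363),(673,302))]
def res(v):
    x,y,yaw,a,b=v;R=Hrot(yaw);o=[]
    for (i,j),s,t in obs:
        X=np.array([x,y,.105])+R@[i*a,j*b,0]
        o+=[*(proj(S,X)-f(s,0,[325,225])),*(proj(T,X)-f(t,400,[330,185]))]
    return np.array(o)
q=least_squares(res,[.5635,-.164,-.38,.024,.022]);v=q.x
print(v,np.degrees(v[2]),np.round(q.fun,1))
R=Hrot(v[2]);O=np.array([v[0],v[1],.105])
print("axes",R.round(3))
# expected pixels of named features, pointer by needle tip
st=O+R@[56,75,117]*np.array(.001);print("scale_top",st,proj(S,st),proj(T,st),"crop should be side (138,50), top ~(540,185)",)
tipS,tipT=f((147,268),0,[325,225]),f((616,252),400,[330,185])
print("tip tri",(lambda X:(R.T@(X[0]-O)*1e3,X[1]))(tri([ray(S,tipS),ray(T,tipT)])))
for qq in(0,.01,.02,.03):
    g=O+R@[-.010,.075,.03+qq+.0];n=O+R@[-.002,.02,.01+qq]
    print(qq,"finmid",proj(S,g),proj(T,g),"tip",proj(S,n),tipS,proj(T,n),tipT)
E
```

```text
[ 0.56223037 -0.1637632  -0.37993916  0.02471229  0.02206263] -21.76891031936481 [-1.   0.3 -0.2  0.1 -0.5 -0.   0.4  0.1  0.6  1.4 -0.5 -1.  -0.7 -0.1
  0.5 -0.3  0.   0.5 -0.6 -0.9]
axes [[ 0.804  0.321 -0.5  ]
 [-0.371  0.929  0.   ]
 [ 0.464  0.185  0.866]]
scale_top [ 0.57285763 -0.11488004  0.24623561] [358.24852254 241.66056944] [373.52463994 228.28457223] crop should be side (138,50), top ~(540,185)
tip tri (array([-1.88234817, 24.85712913, 18.85055409]), np.float64(0.0010179385000117))
0 finmid [347.14782917 269.04672833] [359.58877006 238.89314318] tip [359.02527222 287.95587931] [357.69081908 284.91854185] [379.72208425 240.34792747] [378.21737174 241.31818182]
0.01 finmid [345.75528989 267.35024498] [359.91357462 240.36567911] tip [357.68396072 286.34837111] [357.69081908 284.91854185] [380.17920946 241.8045022 ] [378.21737174 241.31818182]
0.02 finmid [344.34622046 265.63362351] [360.24294485 241.85891402] tip [356.32649882 284.7215073 ] [357.69081908 284.91854185] [380.64264637 243.28118844] [378.21737174 241.31818182]
0.03 finmid [342.92032479 263.8965032 ] [360.57697772 243.37328745] tip [354.95259307 283.07493621] [357.69081908 284.91854185] [381.11252663 244.77840564] [378.21737174 241.31818182]
```

The rotation order is wrong: the axis column should have zero z in y. I'll fix it to intrinsic ZY and refit.

```bash
sed -i 's/"zy"/"ZY"/' h.py
python3 - <<'E'
from h import *
from scipy.optimize import least_squares
S,T=imaging.camera("side"),imaging.camera("top")
f=lambda p,ox,o:np.array([(p[0]-ox+.5)/4.444-.5,(p[1]+.5)/4.444-.5])+o
obs=[((0,0),(177,314),(654,249)),((1,1),(201,266),(634,200)),((1,-1),(221,322),(707,230)),((-1,1),(126,303),(600,275)),((-1,-1),(146,363),(673,302))]
def res(v):
    x,y,yaw,a,b=v;R=Hrot(yaw);o=[]
    for (i,j),s,t in obs:
        X=np.array([x,y,.105])+R@[i*a,j*b,0]
        o+=[*(proj(S,X)-f(s,0,[325,225])),*(proj(T,X)-f(t,400,[330,185]))]
    return np.array(o)
q=least_squares(res,[.5635,-.164,-.38,.024,.022]);v=q.x
print(v,np.degrees(v[2]),np.round(q.fun,1))
R=Hrot(v[2]);O=np.array([v[0],v[1],.105])
st=O+R@[.056,.075,.117];print(R.round(3),"scale_top",st,(proj(S,st)-[325,225])*4.444,(proj(T,st)-[330,185])*4.444+[400,0])
tipS,tipT=f((147,268),0,[325,225]),f((616,252),400,[330,185])
print("tip tri",(lambda X:(R.T@(X[0]-O)*1e3,X[1]))(tri([ray(S,tipS),ray(T,tipT)])))
sp=blob(S,"red",(335,258,365,290))[2];tp=blob(T,"red",(345,228,385,260))[2]
# fin front-top-left edge etc: bounding extremes of red
print("red ext side",sp[sp[:,0].argmin()],sp[sp[:,1].argmin()],sp[sp[:,1].argmax()],"top",tp[tp[:,1].argmax()],tp[tp[:,0].argmin()],tp[tp[:,1].argmin()],tp[tp[:,0].argmax()])
for qq in(0,.01,.02,.03):
    n=O+R@[-.002,.02,.01+qq]; e=O+R@[-.022,.081,.055+qq]; b=O+R@[.002,.081,.055+qq]
    print(qq,"front-top-left",proj(S,e),proj(T,e),"back",proj(S,b),proj(T,b),"tip",proj(S,n),tipS,proj(T,n),tipT)
E
```

```text
[ 0.56223484 -0.1637385  -0.41423348  0.02492323  0.02305822] -23.73383006910215 [-1.   0.3 -0.2  0.1 -0.2  0.3 -0.2 -0.5  0.1  0.4 -0.1 -0.4 -0.1  0.8
  0.2 -1.  -0.3  0.3 -0.  -0.3]
[[ 0.793  0.402 -0.458]
 [-0.349  0.915  0.201]
 [ 0.5    0.     0.866]] scale_top [ 0.58326486 -0.0910557   0.23432497] [135.03454115  60.86808126] [545.85603292 177.39189474]
tip tri (array([-0.5977304, 20.5571697, 23.5087496]), np.float64(0.0010179385000117))
red ext side [339 264] [344 261] [357 285] top [354 246] [352 244] [357 233] [378 241]
0 front-top-left [339.29549745 266.03613344] [352.04849424 243.24288816] back [347.23795642 261.69011586] [355.49794723 235.07807114] tip [359.15937534 288.27088211] [357.69081908 284.91854185] [378.86124861 239.76887778] [378.21737174 241.31818182]
0.01 front-top-left [337.53783408 263.83347189] [351.51955657 244.59503878] back [345.5122387  259.45876654] [354.98936661 236.38276128] tip [357.47073583 286.14178979] [357.69081908 284.91854185] [378.52668475 241.06677817] [378.21737174 241.31818182]
0.02 front-top-left [335.76325497 261.60961194] [350.98320425 245.96614384] back [343.76985357 257.20586631] [354.47360477 237.70587376] tip [355.76558845 283.99188382] [357.69081908 284.91854185] [378.18753791 242.38245771] [378.21737174 241.31818182]
0.03 front-top-left [333.97151475 259.36424608] [350.43928029 247.35660471] back [342.0105584  254.93110143] [353.95050855 239.04780156] tip [354.04368995 281.82085747] [357.69081908 284.91854185] [377.84371327 243.71628425] [378.21737174 241.31818182]
```

Yaw is about -23.5°, the bore mouth is about (0.563, -0.164, 0.105) and the pointer is at about 9 mm. The tool's y axis is already nearly along housing y. I'll move above the rod, with the axis 6 mm in front of it for scale clearance.

Call:
move_arm(
  steps=[
    {"spin": -0.033},
    {"dx": -2.8, "dy": -1.3},
    {"dx": -3.2, "dy": -1.45},
    {"dx": -3.2, "dy": -1.45},
    {"dx": -3.2, "dy": -1.45},
    {"dx": -3.2, "dy": -1.45},
    {"dx": -3.2, "dy": -1.45},
    {"dx": -3.2, "dy": -1.45},
    {"dx": -3.2, "dy": -1.45},
    {"dx": -3.2, "dy": -1.45},
    {"dx": -3.2, "dy": -1.45},
    {"dx": -1.6, "dy": -0.8},
  ],
  claw=5,
  squeeze=5,
)

```text
$.steps[0]: bad value
```

```bash
cat >> h.py <<'E'
def to(X,s=None):
    s=s or telemetry.read_state();M=Rot.from_quat(s["eef_rot"]).as_matrix()
    print("t",round(s["time"],2),"ee",s["ee_pos"].round(4),"axes x",M[:,0].round(3),"y",M[:,1].round(3),"z",M[:,2].round(3),"F",s["ft_force"].round(1),"w",round(s["width"],4),"grip",round(s["grip_force"],1));d=M.T@(np.array(X)-s["ee_pos"])*100;print("go cm",d.round(2));return d
YAW=-.41;O=np.array([.5630,-.1640,.105]);RH=Hrot(YAW);FX=np.array([np.cos(YAW),np.sin(YAW),0])
E
python3 -c "
from h import *
to([.5129,.2909,.303])"
```

```text
t 0.4 ee [0.27   0.5636 0.4047] axes x [-0.902  0.432  0.   ] y [ 0.432  0.902 -0.   ] z [-0. -0. -1.] F [ 0.   0.1 -0.7] w 0.0868 grip 0.0
go cm [-33.69 -14.1   10.17]
```

Call:
move_arm(
  steps=[
    {"dx": 0, "dy": 0, "dz": 0, "spin": -0.035},
    {"dx": -2.8, "dy": -1.3, "dz": 0, "spin": 0},
    {"dx": -3.2, "dy": -1.45, "dz": 0, "spin": 0},
    {"dx": -3.2, "dy": -1.45, "dz": 0, "spin": 0},
    {"dx": -3.2, "dy": -1.45, "dz": 0, "spin": 0},
    {"dx": -3.2, "dy": -1.45, "dz": 0, "spin": 0},
    {"dx": -3.2, "dy": -1.45, "dz": 0, "spin": 0},
    {"dx": -3.2, "dy": -1.45, "dz": 0, "spin": 0},
    {"dx": -3.2, "dy": -1.45, "dz": 0, "spin": 0},
    {"dx": -3.2, "dy": -1.45, "dz": 0, "spin": 0},
    {"dx": -3.2, "dy": -1.45, "dz": 0, "spin": 0},
    {"dx": -1.6, "dy": -0.8, "dz": 0, "spin": 0},
  ],
  claw=5,
  squeeze=5,
)

```text
time: 1.6
ee_pos: [0.5156, 0.2889, 0.4049]
eef_rot: [0.206, 0.979, -0.0, 0.001]
ft_force: [0.2, 0.6, -0.4]
width: 0.0499
grip_force: 0.0
```

```bash
python3 -c "
from h import *
to([.5129,.2909,.303])"
```

```text
t 1.6 ee [0.5156 0.2889 0.4049] axes x [-0.915  0.404 -0.001] y [ 0.404  0.915 -0.   ] z [ 0.001 -0.001 -1.   ] F [ 0.2  0.6 -0.4] w 0.0499 grip 0.0
go cm [ 0.34  0.08 10.19]
```

Call:
move_arm(
  steps=[
    {"dx": 0.3, "dy": 0.1, "dz": 0.2, "spin": 0},
    {"dx": 0, "dy": 0, "dz": 2, "spin": 0},
    {"dx": 0, "dy": 0, "dz": 2, "spin": 0},
    {"dx": 0, "dy": 0, "dz": 2, "spin": 0},
    {"dx": 0, "dy": 0, "dz": 2, "spin": 0},
    {"dx": 0, "dy": 0, "dz": 1, "spin": 0},
    {"dx": 0, "dy": 0, "dz": 1, "spin": 0},
    {"dx": 0, "dy": 0, "dz": 0, "spin": 0},
  ],
)

```text
time: 2.4
ee_pos: [0.5108, 0.2943, 0.3018]
eef_rot: [0.204, 0.979, -0.0, -0.001]
ft_force: [0.1, 0.5, -0.2]
width: 0.0499
grip_force: 0.0
```

Call:
move_arm(
  steps=[
    {"dx": 0, "dy": 0, "dz": 0, "spin": 0},
    {"dx": 0, "dy": 0, "dz": 0, "spin": 0},
    {"dx": 0, "dy": 0, "dz": 0, "spin": 0},
    {"dx": 0, "dy": 0, "dz": 0, "spin": 0},
    {"dx": 0, "dy": 0, "dz": 0, "spin": 0},
    {"dx": 0, "dy": 0, "dz": 0, "spin": 0},
    {"dx": 0, "dy": 0, "dz": 0, "spin": 0},
  ],
  claw=0,
  squeeze=6,
)

```text
time: 3.1
ee_pos: [0.5114, 0.2941, 0.3029]
eef_rot: [0.204, 0.979, 0.0, 0.0]
ft_force: [0.5, -0.7, 1.6]
width: 0.016
grip_force: 5.9
```

The opening of 16 mm is below 18 mm, so the pads hold the head off-centre: the axis overshot to 8.7 mm in front. I'll open, move back 0.5 cm and grip again.

Call:
move_arm(
  steps=[
    {"dx": 0, "dy": 0, "dz": 0, "spin": 0},
    {"dx": 0, "dy": 0, "dz": 0, "spin": 0},
    {"dx": -0.25, "dy": -0.1, "dz": 0, "spin": 0},
    {"dx": -0.25, "dy": -0.1, "dz": 0, "spin": 0},
    {"dx": 0, "dy": 0, "dz": 0, "spin": 0},
  ],
  claw=3.5,
)

```text
time: 3.6
ee_pos: [0.5155, 0.2897, 0.3027]
eef_rot: [0.205, 0.979, -0.0, 0.0]
ft_force: [-0.4, 0.6, 0.6]
width: 0.0342
grip_force: 0.0
```

Call:
move_arm(
  steps=[
    {"dx": 0, "dy": 0, "dz": 0, "spin": 0},
    {"dx": 0, "dy": 0, "dz": 0, "spin": 0},
    {"dx": 0, "dy": 0, "dz": 0, "spin": 0},
    {"dx": 0, "dy": 0, "dz": 0, "spin": 0},
    {"dx": 0, "dy": 0, "dz": 0, "spin": 0},
  ],
  claw=0,
  squeeze=6,
)

```text
time: 4.1
ee_pos: [0.5151, 0.2903, 0.3027]
eef_rot: [0.204, 0.979, 0.0, 0.0]
ft_force: [0.2, -0.1, -0.9]
width: 0.0165
grip_force: 6.0
```

```bash
python3 -c "
from h import *
to([.5184,.2885,.303])
S,T=imaging.camera('side'),imaging.camera('top')
for c,b in((S,(250,190,275,225)),(T,(200,245,225,275))):
    q=blob(c,'blue',b);print(q[0],q[1])
"
```

```text
t 4.1 ee [0.5151 0.2903 0.3027] axes x [-0.916  0.4   -0.   ] y [0.4   0.916 0.   ] z [ 0.  0. -1.] F [ 0.2 -0.1 -0.9] w 0.0165 grip 6.0
go cm [-0.38 -0.03 -0.03]
[260.83333333 212.83333333] [ 9 22  5  3 12]Traceback (most recent call last):
  File "<string>", line 6, in <module>
    q=blob(c,'blue',b);print(q[0],q[1])
  File "h.py", line 14, in blob
    n,l,s,ce=cv2.connectedComponentsWithStats(m);k=1+np.argmax(s[1:,4]);ys,xs=np.where(l==k)
                                                     ~~~~~~~~~^^^^^^^^^
    return _wrapfunc(a, 'argmax', axis=axis, out=out, **kwds)
    return bound(*args, **kwds)
ValueError: attempt to get argmax of an empty sequence
```

Call:
move_arm(
  steps=[
    {"dx": 0, "dy": 0, "dz": -0.5, "spin": 0},
    {"dx": 0, "dy": 0, "dz": -1, "spin": 0},
    {"dx": 0, "dy": 0, "dz": -1.5, "spin": 0},
    {"dx": 0, "dy": 0, "dz": -1.5, "spin": 0},
    {"dx": 0, "dy": 0, "dz": -1.5, "spin": 0},
    {"dx": 0, "dy": 0, "dz": -1.5, "spin": 0},
    {"dx": 0, "dy": 0, "dz": -0.5, "spin": 0},
  ],
)

```text
time: 4.9
ee_pos: [0.5154, 0.2904, 0.3853]
eef_rot: [0.204, 0.979, 0.001, 0.001]
ft_force: [1.2, -0.3, -0.5]
width: 0.0167
grip_force: 6.0
```

```bash
python3 -c "
from h import *
to([.5184,.2885,.303])
S=imaging.camera('side');T=imaging.camera('top')
o=np.hstack([cv2.resize(S['img'][130:250,210:310,::-1],(400,480),interpolation=2),cv2.resize(T['img'][200:300,170:270,::-1],(400,480),interpolation=2)])
cv2.imwrite('pics/lift.png',o)
"
```

```text
t 4.9 ee [0.5154 0.2904 0.3853] axes x [-0.916  0.4   -0.002] y [0.4   0.916 0.003] z [ 0.003  0.002 -1.   ] F [ 1.2 -0.3 -0.5] w 0.0167 grip 6.0
go cm [-0.34 -0.07  8.23]
```

View pics/lift.png

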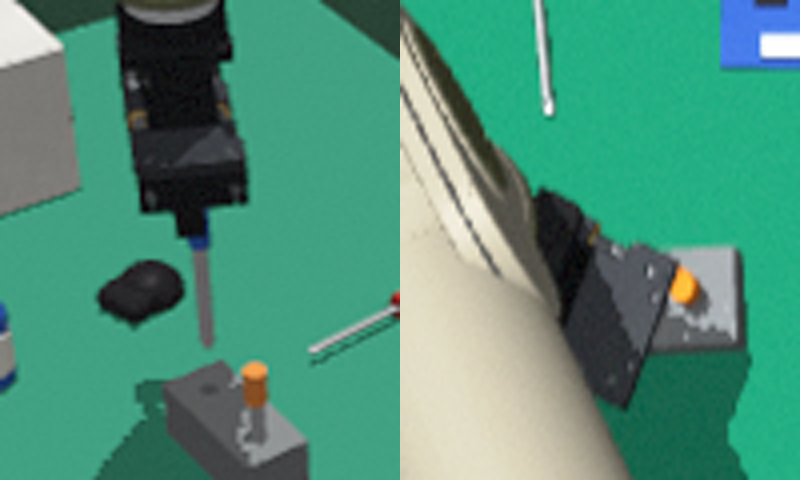

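The rod is held upright below the fingers, with its foot at about (262,216) in the side image, clear of the stand. Next I raise it and carry it over to the housing.

Call:
move_arm(
  steps=[
    {"dx": 0, "dy": 0, "dz": -1.5, "spin": 0},
    {"dx": 0, "dy": 0, "dz": -2.5, "spin": 0},
    {"dx": 0, "dy": 0, "dz": -2.5, "spin": 0},
    {"dx": 0, "dy": 0, "dz": -1.5, "spin": 0},
    {"dx": -0.7, "dy": -1.3, "dz": 0, "spin": 0},
    {"dx": -1.4, "dy": -2.5, "dz": 0, "spin": 0},
    {"dx": -1.5, "dy": -2.7, "dz": 0, "spin": 0},
    {"dx": -1.5, "dy": -2.7, "dz": 0, "spin": 0},
    {"dx": -1.5, "dy": -2.7, "dz": 0, "spin": 0},
    {"dx": -1.5, "dy": -2.7, "dz": 0, "spin": 0},
    {"dx": -1.5, "dy": -2.7, "dz": 0, "spin": 0},
    {"dx": -1.5, "dy": -2.7, "dz": 0, "spin": 0},
  ],
)

```text
time: 6.2
ee_pos: [0.5363, 0.06, 0.4614]
eef_rot: [0.205, 0.979, -0.0, -0.001]
ft_force: [0.2, -0.3, -1.1]
width: 0.0166
grip_force: 6.0
```

Call:
move_arm(
  steps=[
    {"dx": -1.5, "dy": -2.7, "dz": 0, "spin": 0},
    {"dx": -1.5, "dy": -2.7, "dz": 0, "spin": 0},
    {"dx": -1.5, "dy": -2.7, "dz": 0, "spin": 0},
    {"dx": -1.5, "dy": -2.7, "dz": 0, "spin": 0},
    {"dx": -1.5, "dy": -2.7, "dz": 0, "spin": 0},
    {"dx": -1.5, "dy": -2.6, "dz": 0, "spin": 0},
    {"dx": -1, "dy": -1.8, "dz": 0, "spin": 0},
    {"dx": -0.6, "dy": -1.2, "dz": 0, "spin": 0},
    {"dx": 0, "dy": 0, "dz": 0, "spin": 0},
    {"dx": 0, "dy": 0, "dz": 0, "spin": 0},
  ],
)

```text
time: 7.2
ee_pos: [0.5573, -0.1544, 0.4621]
eef_rot: [0.204, 0.979, 0.0, -0.001]
ft_force: [0.0, 0.1, -0.8]
width: 0.0165
grip_force: 6.0
```

```bash
python3 -c "
from h import *
to([.5597,-.1626,.43])
S=imaging.camera('side');T=imaging.camera('top')
o=np.hstack([cv2.resize(S['img'][200:320,310:410,::-1],(400,480),interpolation=2),cv2.resize(T['img'][190:290,335:435,::-1],(400,480),interpolation=2)])
cv2.imwrite('pics/hover.png',o)
"
```

```text
t 7.2 ee [ 0.5573 -0.1544  0.4621] axes x [-0.917  0.4    0.001] y [0.4   0.917 0.   ] z [-0.001  0.001 -1.   ] F [ 0.   0.1 -0.8] w 0.0165 grip 6.0
go cm [-0.55 -0.66  3.21]
```

View pics/hover.png

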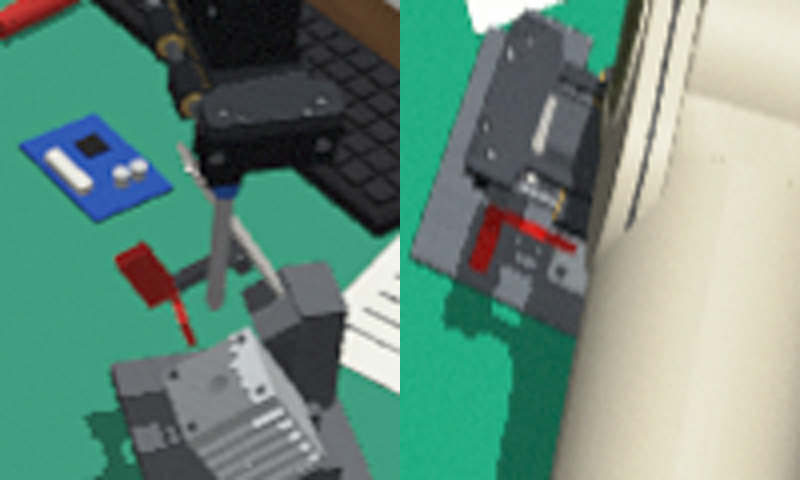

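The side view shows the rod's foot at (363.6,276), the bore mouth at (364.4,295) and the shank leaning slightly. The arm blocks the top view. I'll check the foot using the pad mid-plane (tool y = 0) and the side ray.

```bash
cat >> h.py <<'E'
def inplane(c,p,s):
    "ray hit on gripper mid-plane (tool y=0), in tool coords mm"
    M=Rot.from_quat(s["eef_rot"]).as_matrix();o,d=ray(c,p);n=M[:,1];X=o+d*((s["ee_pos"]-o)@n)/(d@n);return X,M.T@(X-s["ee_pos"])*1e3
E
python3 -c "
from h import *
S=imaging.camera('side');s=telemetry.read_state()
for p in((213.5,303),(222,200),(218,250)):
    print(inplane(S,(310+(p[0]+.5)/4-.5,200+(p[1]+.5)/4-.5),s))
# bore seen
print(onz(ray(S,(364.2,295.0)),.105))
"
```

```text
(array([ 0.56200243, -0.1553095 ,  0.16995081]), array([-4.86482623e+00, -3.75405002e-14,  2.92618140e+02]))
(array([ 0.56150429, -0.15514682,  0.25502394]), array([-4.30772902e+00,  2.17789111e-14,  2.07545214e+02]))
(array([ 0.56181408, -0.1552559 ,  0.21465928]), array([-4.65211464e+00,  7.18826040e-14,  2.47909740e+02]))
[ 0.56497766 -0.16330726  0.105     ]
```

Call:
move_arm(
  steps=[
    {"dx": -0.3, "dy": -0.4, "dz": 0.5, "spin": 0},
    {"dx": -0.3, "dy": -0.3, "dz": 1, "spin": 0},
    {"dx": 0, "dy": 0, "dz": 1, "spin": 0},
    {"dx": 0, "dy": 0, "dz": 1, "spin": 0},
    {"dx": 0, "dy": 0, "dz": 0.5, "spin": 0},
    {"dx": 0, "dy": 0, "dz": 0, "spin": 0},
    {"dx": 0, "dy": 0, "dz": 0, "spin": 0},
  ],
)

```text
time: 8.05
ee_pos: [0.5602, -0.1637, 0.4229]
eef_rot: [0.204, 0.979, 0.0, 0.0]
ft_force: [0.1, 0.3, -0.7]
width: 0.0163
grip_force: 6.0
```

```bash
python3 -c "
from h import *
d=to(list([.5642-.00422,-.1637+.00184,.4]))
S=imaging.camera('side')
cv2.imwrite('pics/near.png',cv2.resize(S['img'][255:315,330:400,::-1],(700,600),interpolation=2))
"
```

```text
t 8.05 ee [ 0.5602 -0.1637  0.4229] axes x [-0.916  0.4   -0.   ] y [0.4   0.916 0.   ] z [ 0.  0. -1.] F [ 0.1  0.3 -0.7] w 0.0163 grip 6.0
go cm [0.09 0.16 2.29]
```

View pics/near.png

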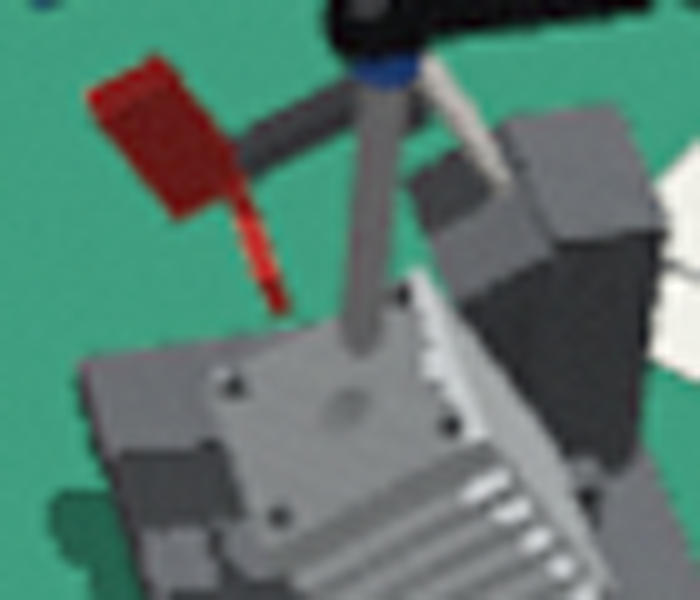

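The foot is at (365.4,289.4) and the bore mouth at (364.4,295.0). The next script gives the remaining lateral error.

```bash
python3 -c "
from h import *
S=imaging.camera('side');s=telemetry.read_state()
X,t=inplane(S,(365.2,289.2),s);print(X,t)
Y=X.copy();Y[2]=.105;print('rod line at mouth height px',proj(S,Y))
B=onz(ray(S,(364.4,295.0)),.105);print('bore',B)
M=Rot.from_quat(s['eef_rot']).as_matrix()
for b in (B,[.5637,-.1638,.105]): print((M.T@(np.array(b)-Y)*1e3).round(1))
print('px per mm tool x,y', proj(S,Y+M[:,0]*.001)-proj(S,Y),proj(S,Y+M[:,1]*.001)-proj(S,Y))
"
```

```text
[ 0.5644855  -0.16549674  0.1282513 ] [-4.37241582e+00 -7.89841283e-14  2.94954333e+02]
rod line at mouth height px [364.58222687 295.59161293]
bore [ 0.56540235 -0.16359493  0.105     ]
[-0.1  2.1  0. ]
[ 1.4  1.2 -0. ]
px per mm tool x,y [-0.37841261  0.05201413] [-0.10062258 -0.27874161]
```

Call:
move_arm(
  steps=[
    {"dx": 0.05, "dy": 0.15, "dz": 0.5, "spin": 0},
    {"dx": 0, "dy": 0, "dz": 0.6, "spin": 0},
    {"dx": 0, "dy": 0, "dz": 0.5, "spin": 0},
    {"dx": 0, "dy": 0, "dz": 0.4, "spin": 0},
    {"dx": 0, "dy": 0, "dz": 0.3, "spin": 0},
    {"dx": 0, "dy": 0, "dz": 0.2, "spin": 0},
    {"dx": 0, "dy": 0, "dz": 0.1, "spin": 0},
    {"dx": 0, "dy": 0, "dz": 0, "spin": 0},
    {"dx": 0, "dy": 0, "dz": 0, "spin": 0},
  ],
)

```text
time: 9.05
ee_pos: [0.5603, -0.1622, 0.3969]
eef_rot: [0.204, 0.979, 0.0, 0.0]
ft_force: [0.1, 0.2, -1.7]
width: 0.0163
grip_force: 6.0
```

```bash
python3 -c "
from h import *
d=to(list([.5642-.00422,-.1637+.00184,.4]))
S=imaging.camera('side')
cv2.imwrite('pics/near2.png',cv2.resize(S['img'][255:315,330:400,::-1],(700,600),interpolation=2))
"
```

```text
t 9.05 ee [ 0.5603 -0.1622  0.3969] axes x [-0.916  0.4   -0.   ] y [0.4   0.916 0.   ] z [ 0.  0. -1.] F [ 0.1  0.2 -1.7] w 0.0163 grip 6.0
go cm [ 0.04  0.02 -0.31]
```

View pics/near2.png

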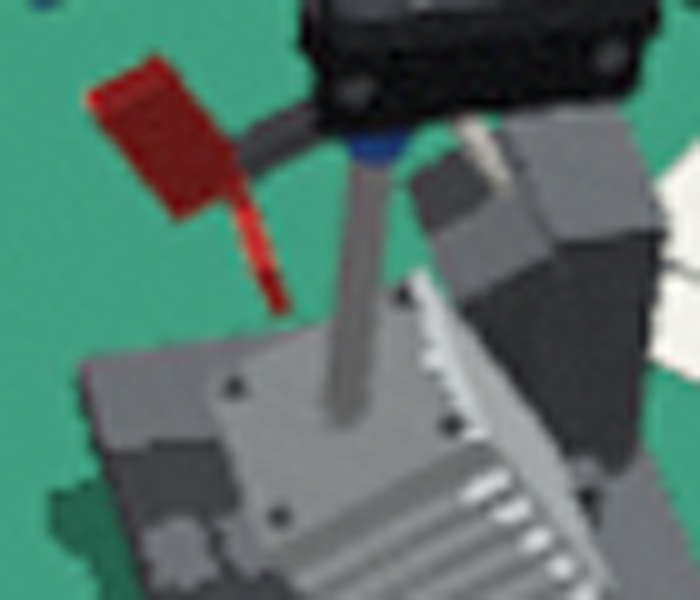

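The visible bottom of the rod at (346,423) in the crop coincides with the near rim of the bore, so the foot is at or in the mouth with little force on it. I'll go down in small steps.

Call:
move_arm(
  steps=[
    {"dx": 0, "dy": 0, "dz": 0.1, "spin": 0},
    {"dx": 0, "dy": 0, "dz": 0.1, "spin": 0},
    {"dx": 0, "dy": 0, "dz": 0.1, "spin": 0},
    {"dx": 0, "dy": 0, "dz": 0, "spin": 0},
  ],
)

```text
time: 9.5
ee_pos: [0.5602, -0.1622, 0.3935]
eef_rot: [0.204, 0.979, 0.0, -0.0]
ft_force: [-0.1, 0.0, -1.1]
width: 0.0165
grip_force: 6.0
```

Call:
move_arm(
  steps=[
    {"dx": 0, "dy": 0, "dz": 0.1, "spin": 0},
    {"dx": 0, "dy": 0, "dz": 0.1, "spin": 0},
    {"dx": 0, "dy": 0, "dz": 0, "spin": 0},
  ],
)

```text
time: 9.8
ee_pos: [0.5603, -0.1622, 0.3915]
eef_rot: [0.204, 0.979, 0.0, -0.0]
ft_force: [0.2, 0.1, -1.4]
width: 0.0165
grip_force: 6.0
```

There's still no contact at 8.5 mm below mouth height, so the foot is in the bore. Now I swing the head forward on an arc and let the rod pivot in the pads.

Call:
move_arm(
  steps=[
    {"dx": 0.5, "dy": 0, "dz": 0.02, "spin": 0},
    {"dx": 0.5, "dy": 0, "dz": 0.03, "spin": 0},
    {"dx": 0.5, "dy": 0, "dz": 0.05, "spin": 0},
    {"dx": 0.5, "dy": 0, "dz": 0.05, "spin": 0},
    {"dx": 0.5, "dy": 0, "dz": 0.1, "spin": 0},
    {"dx": 0, "dy": 0, "dz": 0, "spin": 0},
  ],
)

```text
time: 10.4
ee_pos: [0.5368, -0.152, 0.3892]
eef_rot: [0.204, 0.979, 0.0, -0.0]
ft_force: [-0.0, -0.0, -1.6]
width: 0.0166
grip_force: 6.0
```

```bash
python3 -c "
from h import *
d=to(list([.5642-.00422,-.1637+.00184,.4]))
S=imaging.camera('side')
cv2.imwrite('pics/tilt1.png',cv2.resize(S['img'][245:315,320:400,::-1],(640,560),interpolation=2))
"
```

```text
t 10.4 ee [ 0.5368 -0.152   0.3892] axes x [-0.916  0.4    0.   ] y [0.4   0.916 0.   ] z [ 0.  0. -1.] F [-0.  -0.  -1.6] w 0.0166 grip 6.0
go cm [-2.52  0.02 -1.08]
```

View pics/tilt1.png

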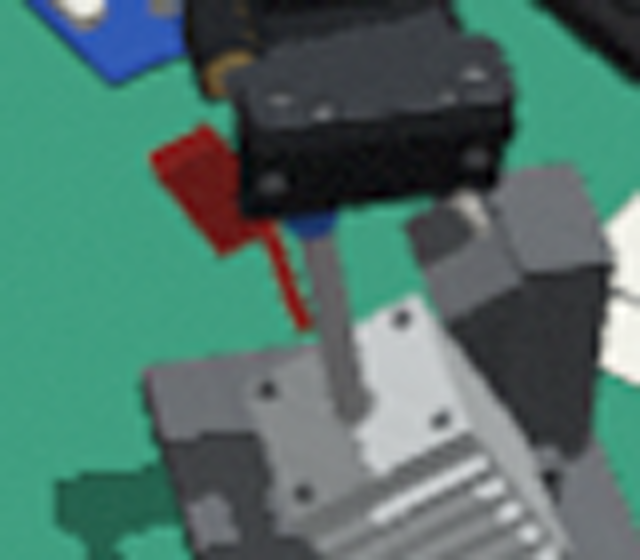

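The rod now leans, with its foot still in the bore at about (355,418) in the crop. I'll continue the arc.

Call:
move_arm(
  steps=[
    {"dx": 0.5, "dy": 0, "dz": 0.1, "spin": 0},
    {"dx": 0.5, "dy": 0, "dz": 0.15, "spin": 0},
    {"dx": 0.5, "dy": 0, "dz": 0.2, "spin": 0},
    {"dx": 0.5, "dy": 0, "dz": 0.2, "spin": 0},
    {"dx": 0.4, "dy": 0, "dz": 0.2, "spin": 0},
    {"dx": 0.4, "dy": 0, "dz": 0.2, "spin": 0},
    {"dx": 0.2, "dy": 0, "dz": 0.1, "spin": 0},
    {"dx": 0, "dy": 0, "dz": 0, "spin": 0},
  ],
)

```text
time: 11.25
ee_pos: [0.5097, -0.1401, 0.3776]
eef_rot: [0.204, 0.979, 0.0, -0.0]
ft_force: [0.1, 0.9, -1.6]
width: 0.0168
grip_force: 6.0
```

```bash
python3 -c "
from h import *
d=to(list([.5642-.00422,-.1637+.00184,.4]))
S=imaging.camera('side')
cv2.imwrite('pics/tilt2.png',cv2.resize(S['img'][245:315,320:400,::-1],(640,560),interpolation=2))
"
```

```text
t 11.25 ee [ 0.5097 -0.1401  0.3776] axes x [-0.916  0.4    0.   ] y [0.4   0.916 0.   ] z [-0.  0. -1.] F [ 0.1  0.9 -1.6] w 0.0168 grip 6.0
go cm [-5.48  0.02 -2.24]
```

View pics/tilt2.png

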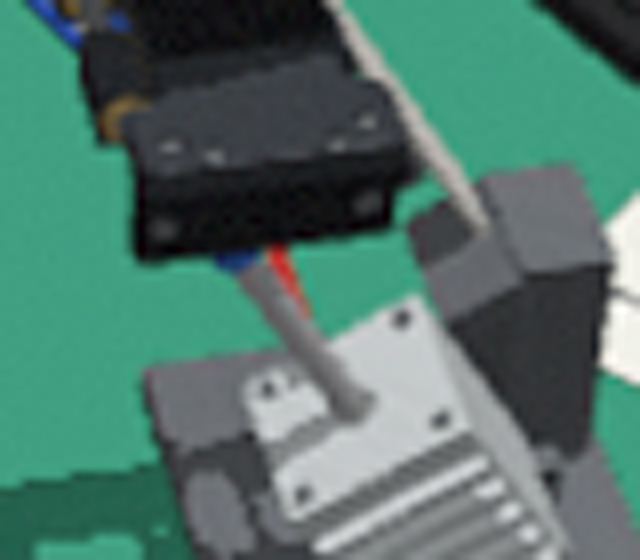

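The rod is near the bore line. Now I slide it down along the bore axis.

Call:
move_arm(
  steps=[
    {"dx": -0.1, "dy": 0, "dz": 0.17, "spin": 0},
    {"dx": -0.15, "dy": 0, "dz": 0.26, "spin": 0},
    {"dx": -0.15, "dy": 0, "dz": 0.26, "spin": 0},
    {"dx": -0.15, "dy": 0, "dz": 0.26, "spin": 0},
    {"dx": -0.15, "dy": 0, "dz": 0.26, "spin": 0},
    {"dx": 0, "dy": 0, "dz": 0, "spin": 0},
  ],
)

```text
time: 11.9
ee_pos: [0.5164, -0.143, 0.3651]
eef_rot: [0.204, 0.979, -0.0, -0.0]
ft_force: [1.0, 0.4, -1.9]
width: 0.0169
grip_force: 6.0
```

Call:
move_arm(
  steps=[
    {"dx": -0.15, "dy": 0, "dz": 0.26, "spin": 0},
    {"dx": -0.15, "dy": 0, "dz": 0.26, "spin": 0},
    {"dx": -0.15, "dy": 0, "dz": 0.26, "spin": 0},
    {"dx": -0.15, "dy": 0, "dz": 0.26, "spin": 0},
    {"dx": 0, "dy": 0, "dz": 0, "spin": 0},
  ],
)

```text
time: 12.4
ee_pos: [0.5218, -0.1454, 0.3547]
eef_rot: [0.204, 0.979, -0.0, -0.0]
ft_force: [0.0, -0.6, 0.0]
width: 0.0166
grip_force: 6.0
```

```bash
python3 -c "
from h import *
d=to(list([.5642-.00422,-.1637+.00184,.4]))
S=imaging.camera('side')
cv2.imwrite('pics/ins.png',cv2.resize(S['img'][245:315,320:400,::-1],(640,560),interpolation=2))
"
```

```text
t 12.4 ee [ 0.5218 -0.1454  0.3547] axes x [-0.916  0.4    0.001] y [ 0.4    0.916 -0.   ] z [-0.001  0.    -1.   ] F [ 0.  -0.6  0. ] w 0.0166 grip 6.0
go cm [-4.15  0.01 -4.53]
```

View pics/ins.png

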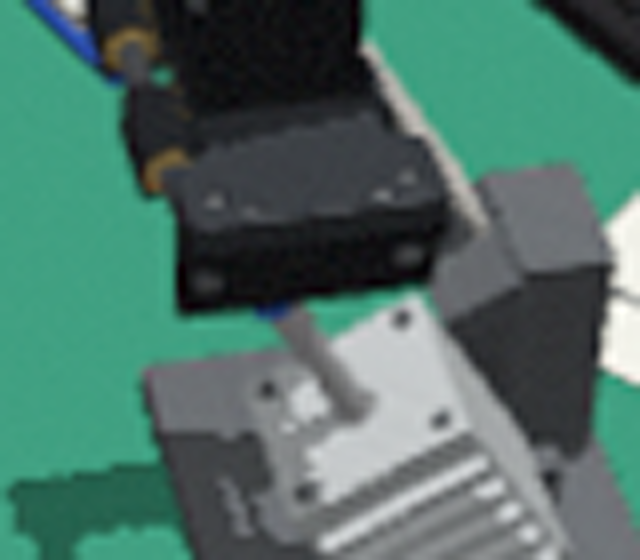

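The rod is in line with the bore and about 34 mm deep, with the gripper body about 8 mm above the scale's top. I'll continue gently and watch the force.

Call:
move_arm(
  steps=[
    {"dx": -0.05, "dy": 0, "dz": 0.09, "spin": 0},
    {"dx": -0.05, "dy": 0, "dz": 0.09, "spin": 0},
    {"dx": -0.05, "dy": 0, "dz": 0.09, "spin": 0},
    {"dx": 0, "dy": 0, "dz": 0, "spin": 0},
  ],
)

```text
time: 12.85
ee_pos: [0.5232, -0.146, 0.3524]
eef_rot: [0.204, 0.979, 0.0, -0.0]
ft_force: [0.3, -0.3, -0.6]
width: 0.0167
grip_force: 6.0
```

Call:
move_arm(
  steps=[
    {"dx": -0.05, "dy": 0, "dz": 0.09, "spin": 0},
    {"dx": -0.05, "dy": 0, "dz": 0.09, "spin": 0},
    {"dx": -0.05, "dy": 0, "dz": 0.09, "spin": 0},
    {"dx": 0, "dy": 0, "dz": 0, "spin": 0},
  ],
)

```text
time: 13.25
ee_pos: [0.5246, -0.1466, 0.3496]
eef_rot: [0.204, 0.979, 0.0, -0.0]
ft_force: [0.1, -0.5, -1.5]
width: 0.0165
grip_force: 6.0
```

No floor yet at about 40 mm deep. I spin the gripper so that its left end clears the scale, keeping the pads around the rod.

Call:
move_arm(
  steps=[
    {"dx": 0, "dy": -0.03, "dz": 0, "spin": -0.08},
    {"dx": 0, "dy": -0.03, "dz": 0, "spin": -0.08},
    {"dx": 0, "dy": -0.04, "dz": 0, "spin": -0.08},
    {"dx": 0, "dy": -0.04, "dz": 0, "spin": -0.08},
    {"dx": 0, "dy": -0.04, "dz": 0, "spin": -0.08},
    {"dx": 0, "dy": 0, "dz": 0, "spin": 0},
  ],
)

```text
time: 13.85
ee_pos: [0.5241, -0.1486, 0.3499]
eef_rot: [0.005, 1.0, -0.0, 0.0]
ft_force: [-0.5, -0.1, -1.4]
width: 0.0176
grip_force: 6.1
```

```bash
python3 -c "
from h import *
d=to(O)
S=imaging.camera('side')
q=blob(S,'blue',(335,262,366,292),);print(q[0],q[1])
print(proj(S,O+RH@[0,0,.086-.025]),proj(S,O+RH@[0,0,.05]))
"
```

```text
t 13.85 ee [ 0.5241 -0.1486  0.3499] axes x [-1.     0.011 -0.   ] y [ 0.011  1.    -0.   ] z [ 0. -0. -1.] F [-0.5 -0.1 -1.4] w 0.0176 grip 6.1
go cm [-3.91 -1.49 24.49]
[355.8 283.8] [18 20  6  4 15]
[353.28075227 282.32405346] [355.21821787 284.75518153]
```

Call:
move_arm(
  steps=[
    {"dx": -0.09, "dy": -0.04, "dz": 0.17, "spin": 0},
    {"dx": -0.09, "dy": -0.04, "dz": 0.17, "spin": 0},
    {"dx": -0.09, "dy": -0.04, "dz": 0.17, "spin": 0},
    {"dx": 0, "dy": 0, "dz": 0, "spin": 0},
  ],
)

```text
time: 14.3
ee_pos: [0.5269, -0.1494, 0.3449]
eef_rot: [0.006, 1.0, 0.0, -0.0]
ft_force: [-2.7, 0.8, 4.9]
width: 0.018
grip_force: 6.3
```

Call:
move_arm(
  steps=[
    {"dx": -0.09, "dy": -0.04, "dz": 0.17, "spin": 0},
    {"dx": -0.09, "dy": -0.04, "dz": 0.17, "spin": 0},
    {"dx": -0.09, "dy": -0.04, "dz": 0.17, "spin": 0},
    {"dx": 0, "dy": 0, "dz": 0, "spin": 0},
  ],
)

```text
time: 14.7
ee_pos: [0.5296, -0.1507, 0.3398]
eef_rot: [0.006, 1.0, 0.0, -0.0]
ft_force: [-2.4, 0.9, 4.1]
width: 0.0185
grip_force: 6.3
```

Call:
move_arm(
  steps=[
    {"dx": -0.09, "dy": -0.04, "dz": 0.17, "spin": 0},
    {"dx": -0.09, "dy": -0.04, "dz": 0.17, "spin": 0},
    {"dx": 0, "dy": 0, "dz": 0, "spin": 0},
  ],
)

```text
time: 15.0
ee_pos: [0.5314, -0.1516, 0.3365]
eef_rot: [0.006, 1.0, 0.0, 0.0]
ft_force: [-1.0, -0.9, 4.8]
width: 0.0195
grip_force: 6.3
```

The reaction of about 5.8 N points exactly along the bore axis, and the pads are now slipping on the head, so the rod has bottomed. One firmer push with more grip to confirm.

Call:
move_arm(
  steps=[
    {"dx": 0, "dy": 0, "dz": 0, "spin": 0},
    {"dx": 0, "dy": 0, "dz": 0, "spin": 0},
    {"dx": -0.05, "dy": -0.02, "dz": 0.09, "spin": 0},
    {"dx": -0.05, "dy": -0.02, "dz": 0.09, "spin": 0},
    {"dx": 0, "dy": 0, "dz": 0, "spin": 0},
  ],
  squeeze=10,
)

```text
time: 15.5
ee_pos: [0.5323, -0.1521, 0.3352]
eef_rot: [0.006, 1.0, 0.0, 0.0]
ft_force: [-5.5, -0.1, 9.6]
width: 0.0194
grip_force: 10.6
```

```bash
python3 -c "
from h import *
d=to(O)
S=imaging.camera('side')
q=blob(S,'blue',(335,255,366,292),);print(q[0],q[1])
"
```

```text
t 15.5 ee [ 0.5323 -0.1521  0.3352] axes x [-1.     0.012 -0.   ] y [0.012 1.    0.   ] z [ 0.001  0.    -1.   ] F [-5.5 -0.1  9.6] w 0.0194 grip 10.6
go cm [-3.07 -1.15 23.02]
[349.53125 279.90625] [12 22  6  8 32]
```

The rod resists 11 N along the axis, so it has bottomed. I release it and back off along the axis, then go up and left to clear both camera views.

Call:
move_arm(
  steps=[
    {"dx": 0, "dy": 0, "dz": 0, "spin": 0},
    {"dx": 0, "dy": 0, "dz": 0, "spin": 0},
    {"dx": 0, "dy": 0, "dz": 0, "spin": 0},
    {"dx": 0.4, "dy": 0.2, "dz": -0.8, "spin": 0},
    {"dx": 0.9, "dy": 0.4, "dz": -1.7, "spin": 0},
    {"dx": 0.9, "dy": 0.4, "dz": -1.7, "spin": 0},
    {"dx": 0.9, "dy": 0.4, "dz": -1.7, "spin": 0},
    {"dx": 0.9, "dy": 0.4, "dz": -2, "spin": 0},
    {"dx": 0.5, "dy": 0.4, "dz": -2, "spin": 0},
    {"dx": 0, "dy": 0.4, "dz": -2, "spin": 0},
    {"dx": 0, "dy": 1, "dz": -1, "spin": 0},
    {"dx": 0, "dy": 2, "dz": 0, "spin": 0},
  ],
  claw=3.2,
)

```text
time: 16.75
ee_pos: [0.4878, -0.0959, 0.4651]
eef_rot: [0.007, 1.0, -0.0, 0.001]
ft_force: [-0.2, 0.2, -1.2]
width: 0.0319
grip_force: 0.0
```

Call:
move_arm(
  steps=[
    {"dx": 0, "dy": 3, "dz": 0, "spin": 0.08},
    {"dx": 0, "dy": 3, "dz": 0, "spin": 0.08},
    {"dx": 0, "dy": 3, "dz": 0, "spin": 0.08},
    {"dx": 0, "dy": 3, "dz": 0, "spin": 0.08},
    {"dx": 0, "dy": 3, "dz": 0, "spin": 0.08},
    {"dx": 0, "dy": 3, "dz": 0, "spin": 0},
    {"dx": 0, "dy": 3, "dz": 0, "spin": 0},
    {"dx": 0, "dy": 2, "dz": 0, "spin": 0},
    {"dx": 0, "dy": 0, "dz": 0, "spin": 0},
  ],
)

```text
time: 17.65
ee_pos: [0.5456, 0.1279, 0.4626]
eef_rot: [0.202, 0.979, -0.0, -0.001]
ft_force: [-1.3, -0.4, 0.0]
width: 0.0316
grip_force: 0.0
```

```bash
cat > m.py <<'E'
from h import *
S,T=imaging.camera('side'),imaging.camera('top')
d=to(O)
a,b=blob(S,'blue',(335,255,366,292)),blob(T,'blue',(375,236,405,275))
X,e=tri([ray(S,a[0]),ray(T,b[0])]);print('blue',a[0],a[1],b[0],b[1],'head in housing mm',(RH.T@(X-O)*1e3).round(1),'err',e)
print('expected head-centre px for s:',[(s,proj(S,O+RH@[0,0,s-.015]).round(1),proj(T,O+RH@[0,0,s-.015]).round(1)) for s in(.06,.08)])
# blue extent along projected axis
for c,q in((S,a),(T,b)):
    p0=proj(c,O);u=proj(c,O+RH@[0,0,.08])-p0;L=np.linalg.norm(u);u/=L;t=(q[2]-p0)@u*80/L;print('extent mm along axis',t.min(),t.max())
r1,r2=blob(S,'red',(325,240,370,295)),blob(T,'red',(340,220,400,275));print('red',r1[0],r1[1],r2[0],r2[1])
cv2.imwrite('s.png',S['img'][:,:,::-1]);cv2.imwrite('t.png',T['img'][:,:,::-1])
E
python3 m.py
```

```text
t 17.75 ee [0.5454 0.1244 0.4631] axes x [-0.916  0.4    0.   ] y [ 0.4    0.916 -0.001] z [-0.001 -0.001 -1.   ] F [ 0.6 -1.1  1. ] w 0.0316 grip 0.0
go cm [-13.17 -25.69  35.83]
blue [351.225 282.4  ] [11 22 11 12 80] [384.35616438 252.04109589] [ 6 11  8 11 73] head in housing mm [-5.1 -1.8 66.8] err 0.0014908647360578962
expected head-centre px for s: [(0.06, array([356.1, 285.9]), array([385.4, 246.5])), (0.08, array([352.6, 281.4]), array([384.8, 249.2]))]
extent mm along axis 40.62175625760635 87.19629024628317
extent mm along axis 45.33077009599696 122.96652748760877
red [347.48 269.58] [ 14  21  20  25 150] [362.15966387 239.12605042] [ 12  13  27  14 119]
```

```bash
cat > m2.py <<'E'
from h import *
# bias of a blob centroid: area centroid of the projected convex pieces minus projected reference point
def cen(c,pieces,k=16):
    P=[np.array([proj(c,O+RH@np.array(p)) for p in q]) for q in pieces];o=np.floor(np.vstack(P).min(0))-2
    m=np.zeros((90*k,90*k),np.uint8)
    for q in P: cv2.fillConvexPoly(m,cv2.convexHull(np.round((q-o+.5)*k-.5).astype(np.int32)),1)
    M=cv2.moments(m,True);return np.array([M['m10'],M['m01']])/M['m00']/k+(.5/k-.5)+o
box=lambda x,y,z:[(a,b,d) for a in x for b in y for d in z]
def head(s,tx=0,ty=0):
    u=np.array([tx,ty,1]);return [[tuple(u*t+np.array([.009*np.cos(a),.009*np.sin(a),0])) for t in(s-.03,s) for a in np.linspace(0,6.28,40)]]
def ptr(q):
    n=.01+q;return [box((-.022,.002),(.069,.081),(n-.005,n+.045)),box((-.005,.001),(.020,.069),(n-.0015,n+.0015))]
def solve(c1,c2,pa,pb,f,x0):
    from scipy.optimize import least_squares
    cor=[c1['bore']-proj(c1,O),c2['bore']-proj(c2,O)]
    g=lambda v:np.r_[cen(c1,f(*v))+cor[0]-pa,cen(c2,f(*v))+cor[1]-pb]
    q=least_squares(g,x0,diff_step=1e-1,x_scale=np.maximum(np.abs(x0),.02));return q.x,q.fun
def run():
    S,T=imaging.camera('side'),imaging.camera('top')
    S['bore'],T['bore']=np.array([364.4,295.1]),np.array([386.75,240.6])
    a,b=blob(S,'blue',(335,255,366,292))[0],blob(T,'blue',(375,236,405,275))[0]
    v,f=solve(S,T,a,b,head,[.08,-.05,.02]);print('s',v[0]*1e3,'tilt deg',np.degrees(v[1:]),'res',f.round(2))
    a,b=blob(S,'red',(315,225,370,295))[0],blob(T,'red',(340,220,400,275))[0]
    w,f=solve(S,T,a,b,ptr,[.01]);print('q',w*1e3,'needle z',w*1e3+10,'res',f.round(2))
if __name__=='__main__':run()
E
python3 m2.py
```

```text
s 80.54159378543046 tilt deg [-5.36990036 -1.07407111] res [-0.16  0.01  0.04 -0.16]
q [15.20063682] needle z [25.20063682] res [ 0.25 -0.51 -0.36 -0.58]
```

```bash
cat > m3.py <<'E'
import h,m2
from h import *
from scipy.optimize import least_squares
def acen(c,box):
    x0,y0,x1,y1=box;i=c['img'][y0:y1,x0:x1].astype(float);f=i[...,0]/(i.sum(2)+1)
    m=(i[...,0]>i[...,1]+15)&(i[...,0]>i[...,2]+15)
    n,l,s,ce=cv2.connectedComponentsWithStats(m.astype(np.uint8),connectivity=8);k=1+np.argmax(s[1:,4])
    near=cv2.dilate((l==k).astype(np.uint8),np.ones((3,3)))>0
    w=np.clip((f-.34)/(.75-.34),0,1)*near;yy,xx=np.mgrid[y0:y1,x0:x1];return np.array([(w*xx).sum(),(w*yy).sum()])/w.sum(),w.sum()
def run(yawfree=True,sb=(315,225,370,295),tb=(340,220,400,275)):
    S,T=imaging.camera('side'),imaging.camera('top')
    B=[np.array([364.4,295.1]),np.array([386.75,240.6])]
    (a,na),(b,nb)=acen(S,sb),acen(T,tb);print('red',a,na,b,nb)
    def g(v):
        m2.RH=Hrot(v[1]) if yawfree else RH
        return np.r_[m2.cen(S,m2.ptr(v[0]))+B[0]-proj(S,O)-a,m2.cen(T,m2.ptr(v[0]))+B[1]-proj(T,O)-b]
    best=least_squares(g,[.01,-.40],diff_step=.1,x_scale=[.01,.1]);print('q mm',best.x[0]*1e3,'yaw deg',np.degrees(best.x[1]),best.fun.round(2))
if __name__=='__main__':run()
E
python3 m3.py
```

```text
red [347.37792649 269.50341693] 122.39927518292986 [361.35417568 238.89730995] 105.27123680343591
q mm 14.607746382061618 yaw deg -22.388766601747975 [ 0.   -0.13  0.37  0.09]
```

Run:
```python
import m2
from h import *
S=imaging.camera('side')
cor=np.array([364.4,295.1])-proj(S,O)
obs=np.array([[88,98],[155,52],[240,150],[175,220]])
print('obs crop',obs.tolist(),'tip (282,312)')
for yaw in(-22.4,-23.7):
  for q in(.008,.012,.016):
    R=Hrot(np.radians(yaw));n=.01+q
    f=lambda p:((proj(S,O+R@np.array(p))+cor-[330,255]+.5)*10-.5).round(0).astype(int).tolist()
    print(yaw,q,'ftl',f((-.022,.081,n+.045)),'btl',f((.002,.081,n+.045)),'btr',f((.002,.069,n+.045)),'bbr',f((.002,.069,n-.005)),'fbr',f((-.022,.069,n-.005)),'fbl',f((-.022,.081,n-.005)),'ftr',f((-.022,.069,n+.045)),'tip',f((-.002,.02,n)))
i=S['img'];print('row of scale top?')
for y in range(236,252): print(y,[ (int(i[y,x].min())) for x in range(346,366)])
```

```text
obs crop [[88, 98], [155, 52], [240, 150], [175, 220]] tip (282,312)
-22.4 0.008 ftl [87, 97] btl [166, 52] btr [178, 83] bbr [262, 190] fbr [184, 234] fbl [172, 203] ftr [98, 128] tip [290, 317]
-22.4 0.012 ftl [80, 88] btl [159, 43] btr [171, 74] bbr [255, 182] fbr [177, 226] fbl [166, 195] ftr [91, 119] tip [284, 308]
-22.4 0.016 ftl [73, 79] btl [152, 34] btr [164, 65] bbr [249, 173] fbr [170, 217] fbl [159, 187] ftr [84, 110] tip [277, 300]
-23.7 0.008 ftl [93, 93] btl [172, 49] btr [183, 80] bbr [268, 189] fbr [189, 232] fbl [179, 201] ftr [103, 124] tip [292, 316]
-23.7 0.012 ftl [86, 84] btl [165, 40] btr [176, 71] bbr [261, 181] fbr [182, 223] fbl [172, 192] ftr [96, 115] tip [285, 307]
-23.7 0.016 ftl [78, 75] btl [158, 31] btr [169, 62] bbr [254, 172] fbr [175, 215] fbl [165, 184] ftr [88, 106] tip [278, 299]
row of scale top?
236 [66, 65, 67, 64, 63, 66, 63, 59, 187, 202, 123, 73, 62, 64, 66, 65, 64, 65, 64, 68]
237 [64, 64, 65, 65, 65, 65, 63, 54, 183, 218, 194, 121, 58, 64, 62, 62, 66, 66, 65, 67]
238 [62, 65, 65, 66, 65, 64, 63, 59, 98, 193, 208, 166, 68, 61, 64, 65, 6
[... 476 characters left out ...]
, 49, 51, 53, 58, 66, 65, 65, 65, 62, 70, 103, 147, 175, 172, 121, 60, 63, 66]
245 [54, 49, 51, 53, 50, 51, 58, 65, 67, 65, 64, 60, 92, 122, 156, 177, 160, 69, 61, 64]
246 [49, 48, 49, 50, 53, 49, 48, 58, 65, 64, 65, 61, 67, 97, 144, 173, 172, 125, 75, 63]
247 [51, 51, 50, 48, 47, 40, 31, 51, 68, 63, 66, 63, 62, 68, 101, 148, 178, 171, 120, 60]
248 [52, 48, 41, 39, 33, 38, 54, 66, 67, 66, 67, 66, 67, 62, 81, 115, 148, 175, 163, 82]
249 [39, 38, 41, 42, 58, 68, 67, 67, 67, 65, 66, 66, 64, 63, 60, 93, 131, 163, 175, 142]
250 [37, 52, 68, 66, 65, 68, 66, 65, 64, 67, 64, 65, 65, 65, 62, 68, 99, 144, 176, 172]
251 [68, 68, 70, 64, 64, 65, 64, 64, 67, 64, 64, 65, 65, 65, 65, 64, 71, 104, 149, 177]
```

The vision puts the rod top at about 80.5 mm and the pointer at about 12 ± 2 mm. For a finer level I'll use touch: feel the rod top with closed fingertips now, then set the fin's top by the same fingertips later.

```bash
python3 -c "
from h import *
P=O+RH@[.0045,0,.0805];print(P)
to(P+[0,0,.182+.025])"
```

```text
[ 0.52966001 -0.1495094   0.17696505]
t 18.0 ee [0.5453 0.1236 0.4637] axes x [-0.916  0.402 -0.   ] y [0.402 0.916 0.   ] z [ 0.  0. -1.] F [-0.7  0.2  0.1] w 0.0318 grip 0.0
go cm [ -9.54 -25.65   7.97]
```

Call:
move_arm(
  steps=[
    {"dx": -0.8, "dy": -2, "dz": 0, "spin": 0},
    {"dx": -1.2, "dy": -3.2, "dz": 0, "spin": 0},
    {"dx": -1.2, "dy": -3.2, "dz": 0, "spin": 0},
    {"dx": -1.2, "dy": -3.2, "dz": 0, "spin": 0},
    {"dx": -1.2, "dy": -3.2, "dz": 0, "spin": 0},
    {"dx": -1.2, "dy": -3.2, "dz": 0, "spin": 0},
    {"dx": -1.2, "dy": -3.2, "dz": 0.8, "spin": 0},
    {"dx": -0.9, "dy": -2.5, "dz": 1.5, "spin": 0},
    {"dx": -0.6, "dy": -1.9, "dz": 2, "spin": 0},
    {"dx": 0, "dy": 0, "dz": 2, "spin": 0},
    {"dx": 0, "dy": 0, "dz": 1, "spin": 0},
    {"dx": 0, "dy": 0, "dz": 0, "spin": 0},
  ],
  claw=0,
)

```text
time: 19.2
ee_pos: [0.5297, -0.1477, 0.3894]
eef_rot: [0.204, 0.979, 0.0, -0.001]
ft_force: [0.3, -0.1, 0.9]
width: 0.0004
grip_force: 0.0
```

```bash
python3 -c "
from h import *
P=O+RH@[.0045,0,.0805]
to(P+[0,0,.182])"
```

```text
t 19.2 ee [ 0.5297 -0.1477  0.3894] axes x [-0.916  0.4    0.002] y [ 0.4    0.916 -0.   ] z [-0.002  0.001 -1.   ] F [ 0.3 -0.1  0.9] w 0.0004 grip 0.0
go cm [-0.08 -0.17  3.04]
```

Call:
move_arm(
  steps=[
    {"dx": -0.1, "dy": -0.15, "dz": 0.6, "spin": 0},
    {"dx": 0, "dy": 0, "dz": 0.7, "spin": 0},
    {"dx": 0, "dy": 0, "dz": 0.6, "spin": 0},
    {"dx": 0, "dy": 0, "dz": 0.4, "spin": 0},
    {"dx": 0, "dy": 0, "dz": 0.2, "spin": 0},
    {"dx": 0, "dy": 0, "dz": 0, "spin": 0},
  ],
)

```text
time: 19.8
ee_pos: [0.5303, -0.1497, 0.3652]
eef_rot: [0.204, 0.979, 0.0, -0.0]
ft_force: [0.2, 0.2, 0.7]
width: 0.0003
grip_force: 0.0
```

Call:
move_arm(
  steps=[
    {"dx": 0, "dy": 0, "dz": 0.1, "spin": 0},
    {"dx": 0, "dy": 0, "dz": 0.1, "spin": 0},
    {"dx": 0, "dy": 0, "dz": 0, "spin": 0},
  ],
)

```text
time: 20.1
ee_pos: [0.5304, -0.1497, 0.3634]
eef_rot: [0.204, 0.979, 0.0, 0.0]
ft_force: [0.3, 0.1, -0.4]
width: 0.0005
grip_force: 0.0
```

Call:
move_arm(
  steps=[
    {"dx": 0, "dy": 0, "dz": 0.1, "spin": 0},
    {"dx": 0, "dy": 0, "dz": 0, "spin": 0},
  ],
)

```text
time: 20.3
ee_pos: [0.5303, -0.1497, 0.3623]
eef_rot: [0.204, 0.979, 0.0, -0.0]
ft_force: [-0.1, 0.8, -0.7]
width: 0.0004
grip_force: 0.0
```

Call:
move_arm(
  steps=[
    {"dx": 0, "dy": 0, "dz": 0.1, "spin": 0},
    {"dx": 0, "dy": 0, "dz": 0, "spin": 0},
  ],
)

```text
time: 20.5
ee_pos: [0.5303, -0.1497, 0.3613]
eef_rot: [0.204, 0.979, 0.0, -0.0]
ft_force: [-0.5, -0.1, 0.0]
width: 0.0001
grip_force: 0.0
```

Call:
move_arm(
  steps=[
    {"dx": 0, "dy": 0, "dz": 0.1, "spin": 0},
    {"dx": 0, "dy": 0, "dz": 0, "spin": 0},
  ],
)

```text
time: 20.7
ee_pos: [0.5303, -0.1497, 0.3603]
eef_rot: [0.204, 0.979, 0.0, -0.0]
ft_force: [0.3, -0.7, -0.3]
width: 0.0004
grip_force: 0.0
```

Call:
move_arm(
  steps=[
    {"dx": 0, "dy": 0, "dz": 0.1, "spin": 0},
    {"dx": 0, "dy": 0, "dz": 0, "spin": 0},
  ],
)

```text
time: 20.9
ee_pos: [0.5303, -0.1497, 0.3593]
eef_rot: [0.204, 0.979, 0.0, -0.0]
ft_force: [0.2, 0.2, 0.7]
width: 0.0008
grip_force: 0.0
```

Call:
move_arm(
  steps=[
    {"dx": 0, "dy": 0, "dz": 0.1, "spin": 0},
    {"dx": 0, "dy": 0, "dz": 0, "spin": 0},
  ],
)

```text
time: 21.1
ee_pos: [0.5303, -0.1497, 0.3583]
eef_rot: [0.204, 0.979, 0.0, -0.0]
ft_force: [0.9, -0.5, 0.2]
width: 0.0006
grip_force: 0.0
```

Call:
move_arm(
  steps=[
    {"dx": 0, "dy": 0, "dz": 0.1, "spin": 0},
    {"dx": 0, "dy": 0, "dz": 0, "spin": 0},
  ],
)

```text
time: 21.3
ee_pos: [0.5303, -0.1497, 0.3573]
eef_rot: [0.204, 0.979, 0.0, -0.0]
ft_force: [-0.1, -0.1, -0.9]
width: 0.0005
grip_force: 0.2
```

Call:
move_arm(
  steps=[
    {"dx": 0, "dy": 0, "dz": 0.1, "spin": 0},
    {"dx": 0, "dy": 0, "dz": 0, "spin": 0},
  ],
)

```text
time: 21.5
ee_pos: [0.5304, -0.1497, 0.3566]
eef_rot: [0.204, 0.979, 0.0, 0.0]
ft_force: [-1.4, -0.9, 3.1]
width: 0.0005
grip_force: 1.5
```

Call:
move_arm(
  steps=[
    {"dx": 0, "dy": 0, "dz": 0.1, "spin": 0},
    {"dx": 0, "dy": 0, "dz": 0, "spin": 0},
  ],
)

```text
time: 21.7
ee_pos: [0.5304, -0.1497, 0.356]
eef_rot: [0.204, 0.979, 0.0, 0.0]
ft_force: [-3.3, 1.4, 7.7]
width: 0.0004
grip_force: 3.7
```

Call:
move_arm(
  steps=[
    {"dx": 0, "dy": 0, "dz": 0.1, "spin": 0},
    {"dx": 0, "dy": 0, "dz": 0, "spin": 0},
  ],
)

```text
time: 21.9
ee_pos: [0.5304, -0.1496, 0.3555]
eef_rot: [0.204, 0.979, 0.0, 0.0]
ft_force: [-4.9, 1.5, 12.4]
width: 0.0008
grip_force: 6.1
```

```bash
python3 -c "
from h import *
to(O)
S=imaging.camera('side')
q=blob(S,'blue',(335,255,366,292));print(q[0],q[1])"
```

```text
t 21.9 ee [ 0.5304 -0.1496  0.3555] axes x [-0.916  0.4   -0.   ] y [0.4   0.916 0.001] z [ 0.001  0.001 -1.   ] F [-4.9  1.5 12.4] w 0.0008 grip 6.1
go cm [-3.55 -0.03 25.05]
[352.91428571 285.42857143] [14 28  8  6 35]
```

Contact with the rod's top is at TCP z ≈ 0.3568 (zero force), which puts the rod top at about 77.5 mm. The fin top must then be touched at about 37.7 mm higher. Now I'll take the pointer by its front upper corner.

Call:
move_arm(
  steps=[
    {"dx": 0, "dy": 0, "dz": -1, "spin": 0},
    {"dx": 0, "dy": 0, "dz": -2, "spin": 0},
    {"dx": 0.5, "dy": 1, "dz": -2, "spin": 0},
    {"dx": 0.5, "dy": 2, "dz": 0, "spin": 0},
    {"dx": 0.5, "dy": 2, "dz": 0, "spin": 0},
    {"dx": 0.5, "dy": 1.5, "dz": 0, "spin": 0},
    {"dx": 0, "dy": 1, "dz": 0, "spin": 0},
    {"dx": 0, "dy": 0, "dz": 0, "spin": 0},
    {"dx": 0, "dy": 0, "dz": 0, "spin": 0},
  ],
  claw=5,
)

```text
time: 22.85
ee_pos: [0.5421, -0.0737, 0.4045]
eef_rot: [0.205, 0.979, -0.0, 0.0]
ft_force: [-0.1, -0.5, 0.1]
width: 0.0494
grip_force: 0.0
```

```bash
python3 -c "
from h import *
Y=RH[:,1]
G=O-FX*.055+Y*.075;G[2]=.319
to(G)"
```

```text
t 22.85 ee [ 0.5421 -0.0737  0.4045] axes x [-0.916  0.401 -0.   ] y [ 0.401  0.916 -0.   ] z [-0. -0. -1.] F [-0.1 -0.5  0.1] w 0.0494 grip 0.0
go cm [-0.02  0.06  8.55]
```

Call:
move_arm(
  steps=[
    {"dx": 0, "dy": 0.05, "dz": 1, "spin": 0},
    {"dx": 0, "dy": 0, "dz": 1.5, "spin": 0},
    {"dx": 0, "dy": 0, "dz": 1.5, "spin": 0},
    {"dx": 0, "dy": 0, "dz": 1.5, "spin": 0},
    {"dx": 0, "dy": 0, "dz": 1.5, "spin": 0},
    {"dx": 0, "dy": 0, "dz": 1, "spin": 0},
    {"dx": 0, "dy": 0, "dz": 0.5, "spin": 0},
    {"dx": 0, "dy": 0, "dz": 0, "spin": 0},
  ],
)

```text
time: 23.65
ee_pos: [0.5421, -0.0728, 0.3188]
eef_rot: [0.205, 0.979, -0.0, -0.0]
ft_force: [-0.1, -0.2, 0.9]
width: 0.0501
grip_force: 0.0
```

Call:
move_arm(
  steps=[
    {"dx": 0, "dy": 0, "dz": 0, "spin": 0},
    {"dx": 0, "dy": 0, "dz": 0, "spin": 0},
    {"dx": 0, "dy": 0, "dz": 0, "spin": 0},
    {"dx": 0, "dy": 0, "dz": 0, "spin": 0},
    {"dx": 0, "dy": 0, "dz": 0, "spin": 0},
    {"dx": 0, "dy": 0, "dz": 0, "spin": 0},
  ],
  claw=0,
  squeeze=20,
)

```text
time: 24.25
ee_pos: [0.5419, -0.0735, 0.3194]
eef_rot: [0.205, 0.979, -0.001, -0.0]
ft_force: [-0.2, 1.3, 1.7]
width: 0.0108
grip_force: 20.0
```

The fin is gripped. I lift it along the scale: first 2 cm, then check.

Call:
move_arm(
  steps=[
    {"dx": 0.1, "dy": 0, "dz": -0.17, "spin": 0},
    {"dx": 0.2, "dy": 0, "dz": -0.35, "spin": 0},
    {"dx": 0.2, "dy": 0, "dz": -0.35, "spin": 0},
    {"dx": 0.2, "dy": 0, "dz": -0.35, "spin": 0},
    {"dx": 0.2, "dy": 0, "dz": -0.35, "spin": 0},
    {"dx": 0.1, "dy": 0, "dz": -0.17, "spin": 0},
    {"dx": 0, "dy": 0, "dz": 0, "spin": 0},
  ],
)

```text
time: 24.95
ee_pos: [0.5327, -0.0694, 0.3369]
eef_rot: [0.205, 0.979, -0.001, -0.0]
ft_force: [-1.6, -5.4, 0.2]
width: 0.0109
grip_force: 20.0
```

```bash
python3 -c "
from h import *
to(O)
S=imaging.camera('side')
q=blob(S,'red',(310,220,370,295));print(q[0],q[1],q[2][q[2][:,1].argmax()])"
```

```text
t 24.95 ee [ 0.5327 -0.0694  0.3369] axes x [-0.916  0.401  0.   ] y [ 0.401  0.916 -0.001] z [-0.001 -0.001 -1.   ] F [-1.6 -5.4  0.2] w 0.0109 grip 20.0
go cm [-6.58 -7.42 23.2 ]
[348.48148148 271.14814815] [31 47 14 14 54] [354 280]
```

Call:
move_arm(
  steps=[
    {"dx": 0.2, "dy": 0, "dz": -0.35, "spin": 0},
    {"dx": 0.2, "dy": 0, "dz": -0.35, "spin": 0},
    {"dx": 0.2, "dy": 0, "dz": -0.35, "spin": 0},
    {"dx": 0.2, "dy": 0, "dz": -0.35, "spin": 0},
    {"dx": 0.2, "dy": 0, "dz": -0.35, "spin": 0},
    {"dx": 0.2, "dy": 0, "dz": -0.35, "spin": 0},
    {"dx": 0.2, "dy": 0, "dz": -0.35, "spin": 0},
    {"dx": 0.2, "dy": 0, "dz": -0.35, "spin": 0},
    {"dx": 0.2, "dy": 0, "dz": -0.35, "spin": 0},
    {"dx": 0.2, "dy": 0, "dz": -0.35, "spin": 0},
    {"dx": 0, "dy": 0, "dz": 0, "spin": 0},
  ],
)

```text
time: 26.1
ee_pos: [0.5142, -0.0614, 0.372]
eef_rot: [0.205, 0.979, -0.001, -0.0]
ft_force: [-3.5, -5.4, 1.7]
width: 0.0107
grip_force: 20.0
```

Call:
move_arm(
  steps=[
    {"dx": 0, "dy": 0, "dz": 0, "spin": 0},
    {"dx": 0, "dy": 0, "dz": 0, "spin": 0},
    {"dx": 0, "dy": 0, "dz": -0.5, "spin": 0},
    {"dx": 0, "dy": 0, "dz": -1.5, "spin": 0},
    {"dx": 0, "dy": 0, "dz": -2.5, "spin": 0},
    {"dx": 0, "dy": 0, "dz": -2, "spin": 0},
    {"dx": 0, "dy": 1, "dz": -1, "spin": 0},
    {"dx": 0, "dy": 3, "dz": 0, "spin": 0},
    {"dx": 0, "dy": 4, "dz": 0, "spin": 0},
    {"dx": 0, "dy": 4, "dz": 0, "spin": 0},
    {"dx": 0, "dy": 4, "dz": 0, "spin": 0},
    {"dx": 0, "dy": 2, "dz": 0, "spin": 0},
  ],
  claw=5,
)

```text
time: 27.3
ee_pos: [0.5872, 0.1094, 0.4459]
eef_rot: [0.202, 0.979, 0.001, -0.001]
ft_force: [0.3, 0.8, 0.2]
width: 0.0498
grip_force: 0.0
```

```bash
python3 m2.py; python3 m3.py; python3 -c "
from h import *
to(O)"
```

```text
s 80.19967589754776 tilt deg [-5.61030758 -1.14035871] res [-0.2   0.06  0.14 -0.16]
q [73.30658914] needle z [83.30658914] res [ 0.29 -0.48 -0.67 -0.57]
red [336.91632822 256.22185979] 136.4315107999659 [359.13145422 247.07114307] 118.5475756890589
q mm 73.67556373354273 yaw deg -22.40880398368042 [0.04 0.03 0.01 0.01]
t 27.5 ee [0.5868 0.1042 0.4464] axes x [-0.916  0.4    0.   ] y [ 0.4    0.916 -0.001] z [-0.001 -0.001 -1.   ] F [-0.1 -0.4 -0.7] w 0.0499 grip 0.0
go cm [ -8.57 -25.49  34.16]
```

The pointer moved up 59 mm. Vision puts the needle about 3 mm above the rod's top, as intended. Now I push the fin's top edge down with the closed fingertips to the target height of TCP z = 0.394.

```bash
python3 -c "
from h import *
G=O-FX*.0612+RH[:,1]*.075;G[2]=.42
to(G)"
```

```text
t 27.5 ee [0.5868 0.1042 0.4464] axes x [-0.916  0.4    0.   ] y [ 0.4    0.916 -0.001] z [-0.001 -0.001 -1.   ] F [-0.1 -0.4 -0.7] w 0.0499 grip 0.0
go cm [ -2.42 -18.04   2.66]
```

Call:
move_arm(
  steps=[
    {"dx": -0.2, "dy": -1.5, "dz": 0, "spin": 0},
    {"dx": -0.4, "dy": -3, "dz": 0, "spin": 0},
    {"dx": -0.4, "dy": -3, "dz": 0, "spin": 0},
    {"dx": -0.4, "dy": -3, "dz": 0, "spin": 0},
    {"dx": -0.4, "dy": -3, "dz": 0, "spin": 0},
    {"dx": -0.4, "dy": -2.5, "dz": 0, "spin": 0},
    {"dx": -0.2, "dy": -1.5, "dz": 0, "spin": 0},
    {"dx": 0, "dy": -0.6, "dz": 1, "spin": 0},
    {"dx": 0, "dy": 0, "dz": 1, "spin": 0},
    {"dx": 0, "dy": 0, "dz": 0.5, "spin": 0},
    {"dx": 0, "dy": 0, "dz": 0, "spin": 0},
  ],
  claw=0,
)

```text
time: 28.6
ee_pos: [0.5364, -0.0697, 0.4203]
eef_rot: [0.203, 0.979, -0.0, -0.001]
ft_force: [-0.8, 0.4, -0.6]
width: 0.0004
grip_force: 0.0
```

```bash
python3 -c "
from h import *
G=O-FX*.0612+RH[:,1]*.075;G[2]=.4
to(G)"
```

```text
t 28.6 ee [ 0.5364 -0.0697  0.4203] axes x [-0.917  0.398  0.002] y [ 0.398  0.917 -0.001] z [-0.002  0.    -1.   ] F [-0.8  0.4 -0.6] w 0.0004 grip 0.0
go cm [-0.09 -0.08  2.03]
```

Call:
move_arm(
  steps=[
    {"dx": -0.1, "dy": -0.1, "dz": 0.5, "spin": 0},
    {"dx": 0, "dy": 0, "dz": 0.5, "spin": 0},
    {"dx": 0, "dy": 0, "dz": 0.4, "spin": 0},
    {"dx": 0, "dy": 0, "dz": 0.2, "spin": 0},
    {"dx": 0, "dy": 0, "dz": 0.1, "spin": 0},
    {"dx": 0, "dy": 0, "dz": 0, "spin": 0},
  ],
)

```text
time: 29.2
ee_pos: [0.5369, -0.0723, 0.4048]
eef_rot: [0.204, 0.979, 0.0, -0.0]
ft_force: [0.8, -0.2, -1.0]
width: 0.0004
grip_force: 0.0
```

Call:
move_arm(
  steps=[
    {"dx": 0, "dy": 0, "dz": 0.1, "spin": 0},
    {"dx": 0, "dy": 0, "dz": 0.1, "spin": 0},
    {"dx": 0, "dy": 0, "dz": 0, "spin": 0},
  ],
)

```text
time: 29.5
ee_pos: [0.5368, -0.0724, 0.4028]
eef_rot: [0.204, 0.979, 0.0, -0.0]
ft_force: [-0.4, -0.6, -0.0]
width: 0.0003
grip_force: 0.0
```

Call:
move_arm(
  steps=[
    {"dx": 0, "dy": 0, "dz": 0.1, "spin": 0},
    {"dx": 0, "dy": 0, "dz": 0, "spin": 0},
  ],
)

```text
time: 29.7
ee_pos: [0.5368, -0.0724, 0.4017]
eef_rot: [0.204, 0.979, 0.0, -0.0]
ft_force: [-0.7, 0.2, -0.6]
width: 0.0005
grip_force: 0.0
```

Call:
move_arm(
  steps=[
    {"dx": 0, "dy": 0, "dz": 0.1, "spin": 0},
    {"dx": 0, "dy": 0, "dz": 0, "spin": 0},
  ],
)

```text
time: 29.9
ee_pos: [0.5368, -0.0723, 0.4007]
eef_rot: [0.204, 0.979, 0.0, -0.0]
ft_force: [0.5, 0.3, 0.4]
width: 0.0004
grip_force: 0.0
```

Call:
move_arm(
  steps=[
    {"dx": 0, "dy": 0, "dz": 0.1, "spin": 0},
    {"dx": 0, "dy": 0, "dz": 0, "spin": 0},
  ],
)

```text
time: 30.1
ee_pos: [0.5368, -0.0723, 0.3997]
eef_rot: [0.204, 0.979, 0.0, -0.0]
ft_force: [1.0, -0.7, 0.7]
width: 0.0004
grip_force: 0.0
```

Call:
move_arm(
  steps=[
    {"dx": 0, "dy": 0, "dz": 0.1, "spin": 0},
    {"dx": 0, "dy": 0, "dz": 0, "spin": 0},
  ],
)

```text
time: 30.3
ee_pos: [0.5368, -0.0724, 0.3987]
eef_rot: [0.204, 0.979, 0.0, -0.0]
ft_force: [0.1, -0.3, 0.1]
width: 0.0009
grip_force: 0.0
```

Call:
move_arm(
  steps=[
    {"dx": 0, "dy": 0, "dz": 0.1, "spin": 0},
    {"dx": 0, "dy": 0, "dz": 0, "spin": 0},
  ],
)

```text
time: 30.5
ee_pos: [0.5369, -0.0724, 0.3979]
eef_rot: [0.204, 0.979, 0.0, 0.0]
ft_force: [-0.6, 0.3, 0.7]
width: 0.0002
grip_force: 0.5
```

Call:
move_arm(
  steps=[
    {"dx": 0, "dy": 0, "dz": 0.1, "spin": 0},
    {"dx": 0, "dy": 0, "dz": 0, "spin": 0},
  ],
)

```text
time: 30.7
ee_pos: [0.537, -0.0724, 0.3971]
eef_rot: [0.204, 0.979, 0.0, 0.0]
ft_force: [0.3, 0.3, 2.0]
width: 0.0004
grip_force: 1.3
```

Contact came at 0.398 against a predicted 0.397, so touch and vision agree. I keep pushing down to 0.394.

Call:
move_arm(
  steps=[
    {"dx": 0, "dy": 0, "dz": 0.1, "spin": 0},
    {"dx": 0, "dy": 0, "dz": 0.1, "spin": 0},
    {"dx": 0, "dy": 0, "dz": 0, "spin": 0},
  ],
)

```text
time: 31.0
ee_pos: [0.5373, -0.0726, 0.3953]
eef_rot: [0.205, 0.979, 0.0, 0.001]
ft_force: [2.9, -1.4, 4.9]
width: 0.0004
grip_force: 2.3
```

Call:
move_arm(
  steps=[
    {"dx": 0, "dy": 0, "dz": 0.1, "spin": 0},
    {"dx": 0, "dy": 0, "dz": 0, "spin": 0},
  ],
)

```text
time: 31.2
ee_pos: [0.5372, -0.0725, 0.3943]
eef_rot: [0.205, 0.979, 0.0, 0.001]
ft_force: [4.7, -0.8, 5.1]
width: 0.0003
grip_force: 2.6
```

Call:
move_arm(
  steps=[
    {"dx": 0, "dy": 0, "dz": -0.5, "spin": 0},
    {"dx": 0, "dy": 0, "dz": -1.5, "spin": 0},
    {"dx": 0, "dy": 0, "dz": -2, "spin": 0},
    {"dx": 0, "dy": 1, "dz": -1.5, "spin": 0},
    {"dx": 0, "dy": 3, "dz": 0, "spin": 0},
    {"dx": 0, "dy": 4, "dz": 0, "spin": 0},
    {"dx": 0, "dy": 4, "dz": 0, "spin": 0},
    {"dx": 0, "dy": 4, "dz": 0, "spin": 0},
    {"dx": 0, "dy": 2, "dz": 0, "spin": 0},
    {"dx": 0, "dy": 0, "dz": 0, "spin": 0},
    {"dx": 0, "dy": 0, "dz": 0, "spin": 0},
  ],
)

```text
time: 32.3
ee_pos: [0.6087, 0.0918, 0.4483]
eef_rot: [0.205, 0.979, -0.001, -0.001]
ft_force: [-0.0, -1.8, 0.5]
width: 0.0005
grip_force: 0.0
```

```bash
python3 m2.py; python3 m3.py; python3 -c "
from h import *
to(O)"
```

```text
s 80.14233589184195 tilt deg [-5.57312586 -1.03767609] res [-0.19  0.01  0.05 -0.19]
q [69.66640754] needle z [79.66640754] res [ 0.34 -0.48 -0.69 -0.58]
red [337.58429155 257.08050912] 135.17817244530204 [359.40384367 246.55745586] 118.14764980217075
q mm 70.0278485575058 yaw deg -22.400911237685857 [ 0.03  0.   -0.04  0.02]
t 32.5 ee [0.6087 0.0909 0.4491] axes x [-0.916  0.402 -0.   ] y [ 0.402  0.916 -0.   ] z [ 0. -0. -1.] F [ 0.3 -0.  -0.4] w 0.001 grip 0.0
go cm [ -6.07 -25.17  34.42]
```

Vision puts the needle at 79.7–80.0 mm and the rod top at 80.1 mm, so they are level, and the touch result agrees. The robot is clear, so I'm handing in.

```bash
python3 -c "
from bench import job
print(job.close_job())"
```

```text
the job is handed in; nothing more can be done
None
```

The depth rod is bottomed in the slanted bore and released. The needle is level with its blue head to within about 0.5 mm by camera. The job was handed in at about 32.5 s, and no verdict came back.

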